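Clamp the bottle in the sealing cradle with the T-key

ROBOT

A 6-joint arm with a two-finger parallel gripper is mounted at the origin on the work surface. World frame = base frame: x ahead of the robot, y to its left, z up, the work surface at z = 0. Lengths are in m, angles in rad, forces in N, time in s.
With the tool pointing down it reaches from about 0.225 to 0.875 m from the base axis. Payload 3.4 kg.
Tool frame: the origin (TCP) lies midway between the tips of the shut fingers; the grasp point (between the pads) lies 19 mm behind it; x points along the fingers, z is the direction in which the jaws open and shut, and the axes are right-handed (so a half turn about x gives the same grasp; the last joint's range is limited). The gripper opens to 85 mm and grips with 20 to 120 N. Pads are 22 mm wide; open, the fingers measure 114 mm over their backs; the gripper's body (76 mm by 85 mm) begins 54 mm behind the grasp point. The pads swing forward as they close: fully open they stand 13 mm farther back than shut.
Start: joints at [1.226, 0.276, 1.505, -0, 1.361, -0.121], TCP at [0.128, 0.561, 0.231] pointing down, gripper open.
Joint ranges: [-2.89, 2.89], [-0.75, 2.08], [0.22, 2.7], [-1.18, 4.32], [0.11, 2.71], [-2.7, 2.7]. Speed limits (rad/s): [2.57, 2.57, 3.14, 3.14, 3.14, 3.14].

INTERFACE

Orientations are given as a unit quaternion [w, x, y, z].
In Python, from bench import read_state, capture, finish_job, find_in, landmark_of gives the robot as it stands. The module is installed in compiled form; this text tells all that it offers.
- The arm moves only by the tool servo_tool, never from a script. Its arguments are lists of equal length, an entry for each row: "linear": the shift along the tool's x, y, z in m, a list of three; "twist": the turn, a rotation vector about the tool's x, y, z in rad, a list of three. In form: {"linear": [[dx, dy, dz], ...], "twist": [[wx, wy, wz], ...]}. A call has 1 to 20 rows; each row shifts and turns the pose as measured when the row begins, along the tool's axes as they then stand; what a row does not reach is not made up. A row lasts 1/8 s, in which the tool goes at most 62.5 mm and 10.7 degrees, less where a joint would pass 70% of its speed; a pose out of reach is approached as far as the arm can. A call with a gripper value outside its range is refused whole. "claw" is the finger opening in m, from 0 to 0.0854, set as the call begins (left out, the last holds). The fingers move at their own pace and stop on an object; "force" is the grip in N (left out, the last holds). Time passes only in rows, so rows that do not move let the fingers close. It gives the time, the measured TCP pose, the force and the opening at its end, in the units of the state.
- read_state(): the state, without advancing time (a new reading comes with each control period).
- capture(name): name is "side" or "top" or "wrist"; returns a dict with "pixels" (384x512x3 uint8, red, green, blue), "depth" (384x512 float32, m along the optical axis (not along the pixel's ray), 0 where there is no reading), "vertical_fov" (degrees; the focal length in pixels is half the picture's height over the tangent of half this angle, whatever the lens; pixels are square), "cx", "cy" (the principal point, pixels), "D" ([k1, k2, p1, p2, k3] as OpenCV has them; the pictures are not rectified), "origin" and "rotation" of the camera in the world. Camera axes: x right, y up, looking along -z (the intrinsics and any distortion apply to the point x, -y, -z); pixel columns grow to the right and rows downward; lengths in m; the calibration is good to about 2 mm. A picture is of the moment at which its call begins.
- finish_job(): hands the job in, once; it reports no verdict.
Trained networks look in the newest picture that a camera, given by its name, has taken for a name from the list of things; names that differ only in an ending like _2 or _b are one class to them, and where a whole thing is asked for, a point or a joint stands for the part that bears it (a point fixed in the world has none). Each returns a list of dicts, best first, with "p" (0 to 1); they miss things now and then, are a little off and sometimes report something else, mostly with a low value. They report only what shows in the picture. A call takes as long as a camera call. They do not tell look-alikes from the thing itself.
- find_in(label, camera): "position" ([column, row] in pixels, amid what is visible of it).
- landmark_of(label, camera): "position" ([column, row] in pixels: a listed point, or the origin of a listed thing).
The state is a dict: "time_s": time; "joint_pos": joint angles; "qd": joint speeds; "joint_torque": joint torques, N m; "tool_pos": TCP position; "ee_rot": TCP orientation; "wrist_force": force on the tool from outside, world axes, zero at the start; "wrist_torque": the same for the moment, N m; "opening": finger opening in m.
Only numpy, scipy, OpenCV 4.12 (cv2) and the standard library are available. Lean on these libraries where they do the work, as an engineer would, in place of code of your own. Each camera call takes 0.05 s, during which the arm holds its last target.

TASK

Get the lying bottle ready for waxing: take the smaller T-handle key from its stand, push it fully into the square socket of the sloping cradle's cam, and turn the cam anticlockwise until its lobe bears firmly on the bottle. Then hang the key upright in the stand's free hole again, leaving the bottle clamped; turn the cam only with the key, and leave the bigger key and all the other things where they are.

Things in the scene. Friction and masses are not known exactly. Their poses are not given: they have to be found in the camera images.
- cam (a joint): Turn of the eccentric clamp cam, rad: grows anticlockwise seen from above (looking down on its socket), bringing the lobe round to the bottle. Travel 0 to 2.6, starts at 0.1 to 0.6; the lobe meets the bottle at about 1.5. Friction about 0.15 N m; it stays where left. Another 0.2 to 0.4 N m on the key after contact makes it bear firmly.
- socket_floor (a point): Centre of the floor of the cam's square socket, on the cam's axis. z is the cam's axis, up out of the socket, leaning 30 degrees from vertical towards the cradle's -x; x, y lie parallel to the socket's flats and turn with the cam. Socket 22.8 mm square, straight for 18 mm above the floor, then a 6 mm widening lead-in, so the key has about 9 degrees of play.
- socket_mouth (a point): Centre of the socket's mouth, 24 mm from socket_floor along the cam's axis; same axes. A fixed steel collar 62 mm across rings it, standing 2 mm proud of it, so that fingers cannot turn the cam.
- lobe (a point): Tip of the cam's off-centre lobe, at mid thickness. The cam is a steel disc 80 mm across and 16 mm thick, turning about an axis 18 mm off its centre, so this tip lies 58 mm from the axis.
- cradle: Sloping plywood cradle fixed to the table. Origin on the table under the deck's middle, x horizontal to the high side, y left, z up. Deck 200 mm long x 220 wide, rising 30 degrees towards +x, surface 75 mm high over the origin. Measured up the slope, to the left and out of the deck from there: cam axis at -20, -35 mm, socket floor 44 out, collar top 70 out; collar's post at -20, -109 mm.
- bottle: The corked green glass bottle lying in the cradle left of the cam, neck up the slope, between a ledge at its foot and a 50 mm high fence on its left. 68 mm across, 190 mm long, 0.55 kg. Origin: centre of its foot; z along the bottle to the cork. Its near side lies 48 mm from the cam's axis.
- key: Smaller steel T-handle key, 114 mm long, 0.3 kg, hanging in one hole of the stand. Origin: centre of its lower tip; z up to the handle. Square shank 20 mm (x, y parallel to its flats) 8 to 70 mm above the tip, below it a cone narrowing to 12 mm; round collar 54 mm across at 70 to 76 mm, by which it hangs; neck 18 mm across; bar along x, 100 x 16 x 16 mm. Fully home its tip is on socket_floor.
- key_bar (a point): Centre of the smaller key's handle bar, 106 mm above its tip; same axes as the key.
- big_key: Bigger T-handle key in the stand's other hole: bar 140 x 22 x 16 mm, shank 27 mm square, same heights; too big for the socket. To be left alone.
- stand: Fixed wooden key stand, 85 x 225 mm; origin on the table under its middle, y along its row of two holes. Top board 10 mm thick, its upper face 115 mm above the table, with two round holes 42 mm across; open below it, with a base board 12 mm thick.
- hole_left (a point): Centre of the stand's hole at its +y end, on the board's upper face, 55 mm from the middle. A hung key's tip is 70 mm below it.
- hole_right (a point): Centre of the stand's hole at its -y end, on the board's upper face, 55 mm from the middle.
- mid_bottle: Corked green bottle standing between the cradle and the stand, 68 mm across, 190 mm tall; origin under its foot. To be left alone.
- left_bottle: Corked green bottle standing on the far left, 68 mm across, 190 mm tall; origin under its foot. To be left alone.
- right_bottle: Corked green bottle standing on the far right, 68 mm across, 190 mm tall; origin under its foot. To be left alone.
- wax_pan: Steel wax saucepan, 124 mm across, 70 mm high, with a handle 120 mm long along its -x; origin under its middle. To be left alone.
- wax_brush: Brush lying on the table in front of the robot, 190 mm long along its x; origin at its middle. To be left alone.
There are look-alikes about, which are no part of the job. What is shaped like the stand but orange is not meant.

How it is judged:
By the outcome, as a careful person would: the job done as asked, in the order asked, and still so for the second after the job is handed in, with the robot touching nothing.
It also fails if it takes over 72 s, if anything falls off the work surface, if the arm or the gripper's body presses on something with over 40 N, if the wrist force passes 120 N, or if a joint passes its speed limit or range.

## Working session

There is one attempt and no reset: what is moved stays moved. The work goes in short steps, Python scripts to look and compute and a tool call to move; the robot and the scene stay as the last step left them, time stands still between calls to the robot, and variables do not carry over. Pictures are saved under pics/ and viewed, and the job is handed in when it is done.

Besides the shell and the picture viewer there is one more tool, called in YAML: its name, and indented under it one key for each argument. servo_tool: Moves the arm, as the interface text tells. Its arguments: {"type":"object","properties":{"linear":{"type":"array","items":{"type":"array","items":{"type":"number"}}},"twist":{"type":"array","items":{"type":"array","items":{"type":"number"}}},"claw":{"type":"number"},"force":{"type":"number"}},"required":["linear","twist"]}

```bash
mkdir -p pics; ls
cat > h.py <<'E'
import numpy as np, cv2
from bench import *
def K(c):
    h=c['pixels'].shape[0]; f=h/2/np.tan(np.radians(c['vertical_fov'])/2)
    return np.array([[f,0,c['cx']],[0,f,c['cy']],[0,0,1.]])
def ray(c,px):
    p=cv2.undistortPoints(np.array([[px]],float),K(c),np.array(c['D'],float))[0,0]
    return np.array([p[0],-p[1],-1.])
def world(c,px,depth):
    return np.array(c['origin'])+np.array(c['rotation'])@(ray(c,px)*depth)
def onplane(c,px,z):
    d=np.array(c['rotation'])@ray(c,px); o=np.array(c['origin']); return o+d*(z-o[2])/d[2]
def dep(c,px,r=1):
    x,y=int(round(px[0])),int(round(px[1])); a=c['depth'][max(0,y-r):y+r+1,max(0,x-r):x+r+1]; a=a[a>0]
    return np.median(a) if a.size else 0
def at(c,px,r=1): return world(c,px,dep(c,px,r))
def proj(c,P):
    q=np.array(c['rotation']).T@(np.array(P)-c['origin']); q=np.array([q[0],-q[1],-q[2]])
    return cv2.projectPoints(q[None],np.zeros(3),np.zeros(3),K(c),np.array(c['D'],float))[0][0,0]
def save(c,name,crop=None,s=1):
    im=c['pixels'][:,:,::-1]
    if crop: x0,y0,x1,y1=crop; im=im[y0:y1,x0:x1]
    cv2.imwrite('pics/'+name,cv2.resize(im,None,fx=s,fy=s,interpolation=cv2.INTER_CUBIC))
def cloud(c):
    d=c['depth']; h,w=d.shape; u,v=np.meshgrid(np.arange(w),np.arange(h))
    p=cv2.undistortPoints(np.stack([u,v],-1).reshape(-1,1,2).astype(float),K(c),np.array(c['D'],float)).reshape(h,w,2)
    q=np.stack([p[...,0]*d,-p[...,1]*d,-d],-1); return q@np.array(c['rotation']).T+c['origin']
E
python3 - <<'E'
from h import *
np.set_printoptions(precision=4,suppress=True)
for n in ['side','top','wrist']:
    c=capture(n); save(c,n+'0.png',s=1.5); print(n,c['vertical_fov'],c['origin'],c['D'])
    for l in ['key','big_key','key_bar','stand','hole_left','hole_right','cradle','socket_mouth','lobe','bottle','mid_bottle']:
        r=landmark_of(l,n); print(l,[(np.round(x['position'],1),round(x['p'],2)) for x in r[:3]])
print(read_state())
E
```

```text
pics
side 56.127726007203464 [0.4008 0.8111 0.651 ] [-0.1013  0.      0.      0.      0.    ]
key [(array([185.4, 367.3]), 0.49)]
big_key []
key_bar [(array([253.1, 153.2]), 0.81)]
stand [(array([262.8, 180.4]), 0.97), (array([331.4, 182.3]), 0.6)]
hole_left [(array([256.8, 160.4]), 0.81), (array([337.1, 161.8]), 0.59)]
hole_right [(array([337.3, 145.8]), 0.93), (array([270.5, 146.7]), 0.91)]
cradle [(array([249. , 285.2]), 0.94)]
socket_mouth []
lobe [(array([264.8, 247.9]), 0.66), (array([252.8, 230.7]), 0.62)]
bottle [(array([277.8, 292.7]), 0.55)]
mid_bottle [(array([253.2, 152.1]), 0.72), (array([259.8, 229.7]), 0.67)]
top 51.48208413768037 [ 0.4753 -0.0087  1.2455] [-0.1211  0.      0.      0.      0.    ]
key [(array([317.3, 184.4]), 0.61), (array([252.9, 250.2]), 0.5)]
big_key [(array([354.5, 187.5]), 0.95)]
key_bar [(array([319.7, 176.5]), 0.92)]
stand [(array([329.5, 184.9]), 0.89), (array([352.2, 261.9]), 0.69), (array([358.6, 190.5]), 0.59)]
hole_left [(array([343.1, 267.1]), 0.96), (array([324.8, 177.2]), 0.81)]
hole_right [(array([359.3, 188.1]), 0.85), (array([385.1, 2
[... 290 characters left out ...]
.2, 201.3]), 0.56)]
wrist 66.65902738525993 [0.0464 0.5798 0.3744] [-0.01  0.    0.    0.    0.  ]
key []
big_key []
key_bar []
stand []
hole_left []
hole_right []
cradle []
socket_mouth []
lobe []
bottle []
mid_bottle []
{'time_s': 1.8, 'joint_pos': array([ 1.226 ,  0.2759,  1.5049, -0.    ,  1.3607, -0.121 ]), 'qd': array([-0.0004,  0.001 , -0.0011,  0.0003,  0.0017,  0.0008]), 'joint_torque': array([ -0.0007, -41.6646, -24.6091,  -0.0004,   0.0006,   0.    ]), 'tool_pos': array([0.1277, 0.5607, 0.2313]), 'ee_rot': array([ 0.5528, -0.441 ,  0.5527,  0.4411]), 'wrist_force': array([-0.5159, -0.3357,  0.33  ]), 'wrist_torque': array([ 0.037 , -0.0029,  0.0473]), 'opening': 0.085214796383692}
```

View pics/top0.png

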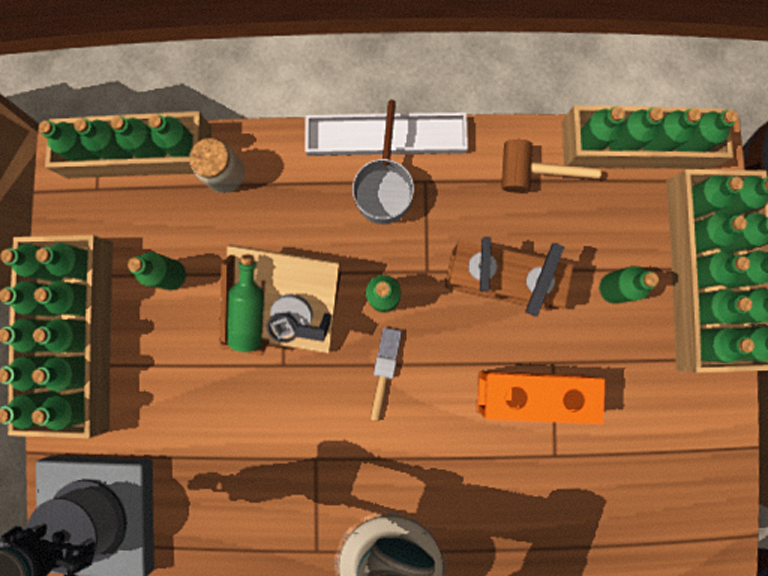

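View pics/side0.png

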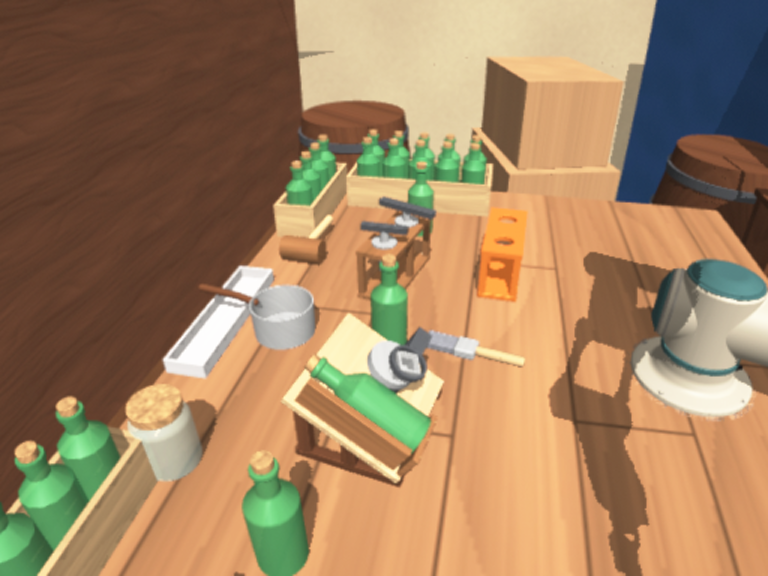

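Run:
```python
from h import *
import pickle
np.set_printoptions(precision=4,suppress=True)
C={n:capture(n) for n in ['top','side']}
pickle.dump(C,open('c0.pkl','wb'))
c=C['top']; save(c,'top_st.png',(280,140,420,220),5); save(c,'top_cr.png',(130,150,250,250),6); save(C['side'],'side_cr.png',(180,200,310,330),5)
P=cloud(c)
for n,(u,v) in dict(smallbar=(323,176),bigbar=(363,186),orange=(362,265),board=(342,186)).items(): print(n,at(c,(u,v)))
# stand region heights
m=(P[...,2]>0.15)&(P[...,2]<0.17)
uu=np.argwhere(m); uu=uu[(uu[:,1]>290)&(uu[:,1]<400)&(uu[:,0]>140)&(uu[:,0]<220)]
mm=np.zeros(m.shape,np.uint8); mm[uu[:,0],uu[:,1]]=1
n,l,st,ce=cv2.connectedComponentsWithStats(mm)
for i in range(1,n):
    if st[i,4]>20:
        q=P[l==i]; r=cv2.minAreaRect((q[:,:2]*1000).astype(np.float32)); print(st[i],q.mean(0),r,np.median(q[:,2]))
```

```text
Traceback (most recent call last):
  File "h.py", line 27, in cloud
    q=np.stack([p[...,0]*d,-p[...,1]*d,-d],-1); return q@np.array(c['rotation']).T+c['origin']
                                                       ~^~~~~~~~~~~~~~~~~~~~~~~~~~
ValueError: matmul: Input operand 1 has a mismatch in its core dimension 0, with gufunc signature (n?,k),(k,m?)->(n?,m?) (size 4 is different from 3)
```

View pics/top_st.png

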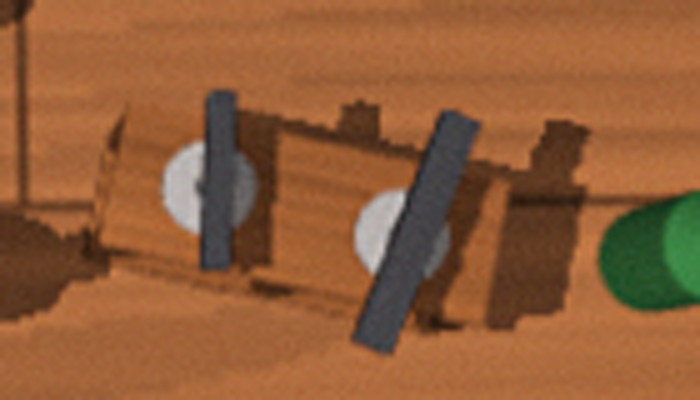

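View pics/top_cr.png

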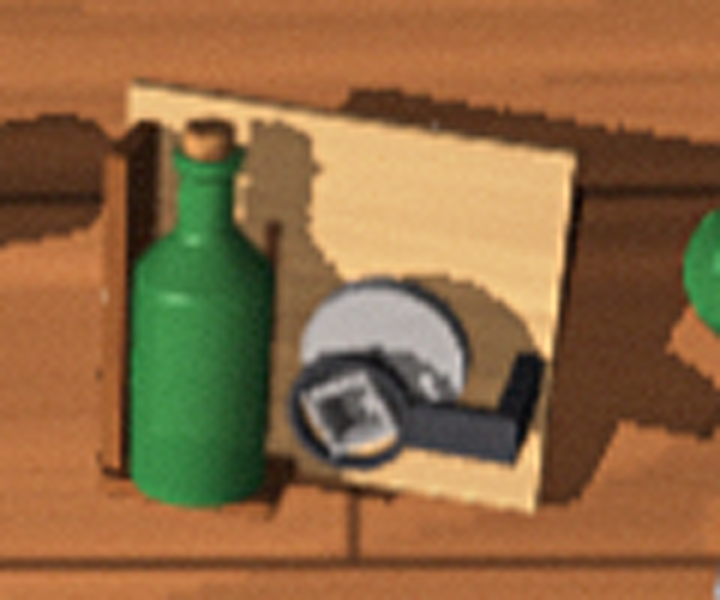

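View pics/side_cr.png

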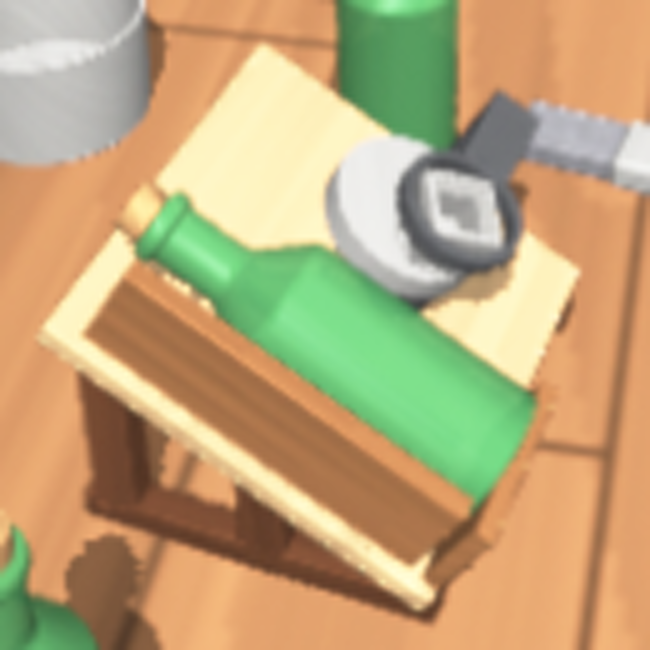

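```bash
sed -i "s/np.array(c\['rotation'\])/RM(c)/g" h.py
cat >> h.py <<'E'
from scipy.spatial.transform import Rotation as Ro
def RM(c):
    r=np.array(c['rotation'],float)
    return r if r.shape==(3,3) else Ro.from_quat(r[[1,2,3,0]]).as_matrix()
def RT(q): return Ro.from_quat(np.array(q)[[1,2,3,0]])
E
python3 - <<'E'
from h import *
import pickle
np.set_printoptions(precision=4,suppress=True)
C=pickle.load(open('c0.pkl','rb'))
c=C['top']
P=cloud(c)
for n,(u,v) in dict(smallbar=(323,176),bigbar=(363,186),orange=(362,265),board=(342,186),table=(300,230)).items(): print(n,at(c,(u,v)))
for lo,hi in [(0.148,0.17),(0.108,0.118)]:
  m=(P[...,2]>lo)&(P[...,2]<hi)
  uu=np.argwhere(m); uu=uu[(uu[:,1]>290)&(uu[:,1]<400)&(uu[:,0]>140)&(uu[:,0]<220)]
  mm=np.zeros(m.shape,np.uint8); mm[uu[:,0],uu[:,1]]=1
  n,l,st,ce=cv2.connectedComponentsWithStats(mm)
  for i in range(1,n):
    if st[i,4]>20:
        q=P[l==i]; r=cv2.minAreaRect((q[:,:2]*1000).astype(np.float32)); print(st[i],q.mean(0),r,np.median(q[:,2]))
  a=np.concatenate([P[l==i] for i in range(1,n)]); print('all',cv2.minAreaRect((a[:,:2]*1000).astype(np.float32)))
# deck plane
for nm in C:
  c=C[nm];P=cloud(c); px=c['pixels'].astype(int)
  m=(P[...,0]>0.3)&(P[...,0]<0.65)&(P[...,1]>0.05)&(P[...,1]<0.4)&(P[...,2]>0.02)&(P[...,2]<0.3)
  deck=m&(px[...,0]>215)&(px[...,1]>175)&(px[...,2]<190)&(px[...,2]>90)&(px[...,0]-px[...,2]>35)
  q=P[deck]; o=q.mean(0)
  for _ in range(8):
    u,s,vt=np.linalg.svd(q-o,full_matrices=False); nn=vt[2]*np.sign(vt[2,2]); d=(q-o)@nn
    q=q[abs(d)<max(0.003,2*abs(d).mean())]; o=q.mean(0)
  tilt=np.degrees(np.arccos(nn[2])); yaw=np.degrees(np.arctan2(-nn[1],-nn[0]))
  print(nm,len(q),o,nn,tilt,yaw,'std',d.std())
  qq=P[deck]; dd=(qq-o)@nn; qq=qq[abs(dd)<.006]
  ys=np.radians(yaw); ex=np.array([np.cos(ys),np.sin(ys),0]); 
  up=np.cross(np.array([-np.sin(ys),np.cos(ys),0]),nn); lf=np.array([-np.sin(ys),np.cos(ys),0])
  A=np.stack([qq@up,qq@lf],1); print(np.percentile(A,[0.3,99.7],axis=0), up,lf)
E
```

```text
smallbar [ 0.6052 -0.1801  0.1584]
bigbar [ 0.5765 -0.2904  0.1575]
orange [ 0.3562 -0.2928  0.1143]
board [ 0.5811 -0.2408  0.115 ]
table [ 0.4556 -0.1294  0.0002]
[320 158   8  37 230] [ 0.6055 -0.1816  0.1572] ((605.9867553710938, -182.11215209960938), (16.74236297607422, 100.87830352783203), 85.94125366210938) 0.157628618789453
[350 162  26  48 423] [ 0.5773 -0.2905  0.1577] ((577.7839965820312, -291.53521728515625), (23.06728172302246, 138.95321655273438), 65.9099349975586) 0.15773211287752442
all ((583.0109252929688, -245.43960571289062), (150.1665802001953, 133.9638214111328), 84.16191864013672)
[300 160  21  34 418] [ 0.609  -0.1487  0.1139] ((610.0441284179688, -156.158203125), (57.664146423339844, 85.8436279296875), 77.16106414794922) 0.1140450314527216
[326 165  38  35 777] [ 0.5929 -0.24    0.1139] ((589.920654296875, -243.21514892578125), (104.88172912597656, 85.47376251220703), 77.15398406982422) 0.11401185697053506
[362 175  20  30 309] [ 0.5678 -0.3292  0.1141] ((571.8571166992188, -327.0743103027344), (39.95344924926758, 83.93624877929688), 74.36664581298828) 0.11424835049620885
all ((591.371826171875, -237.01390075683594), (223.8577880859375, 85.69093322753906), 76.99655151367188)
top 1097 [0.5773 0.1648 0.097 ] [-0.4969  0.0894  0.8632] 30.32566254825746 -10.202386979239169 std 0.001476009532274655
[[0.3717 0.1999]
 [0.568  0.4134]] [ 0.8495 -0.1529  0.5049] [0.1771 0.9842 0.    ]
side 725 [0.5561 0.2149 0.0799] [-0.4914  0.0954  0.8657] 30.039013550193975 -10.985650081629913 std 0.001220652006073893
[[0.3667 0.2054]
 [0.5672 0.4278]] [ 0.8498 -0.165   0.5006] [0.1906 0.9817 0.    ]
```

Run:
```python
from h import *
import pickle
np.set_printoptions(precision=4,suppress=True)
C=pickle.load(open('c0.pkl','rb'))
for nm in C:
  c=C[nm];P=cloud(c);px=c['pixels'].astype(int)
  ys=np.radians(-10.5); t=np.radians(30)
  ex=np.array([np.cos(ys),np.sin(ys),0]); lf=np.array([-np.sin(ys),np.cos(ys),0]); up=ex*np.cos(t)+np.array([0,0,np.sin(t)]); nn=np.cross(up,lf)
  o=np.array([.5773,.1648,.097]) if nm=='top' else np.array([.5561,.2149,.0799])
  h=(P-o)@nn; U=P@up; L=P@lf
  box=(P[...,0]>.35)&(P[...,0]<.65)&(P[...,1]>0.1)&(P[...,1]<.35)
  print(nm,np.histogram(h[box&(h>0.02)],bins=np.arange(.02,.1,.004)))
  m=box&(h>.063)&(h<.078)&(px.max(-1)<130)&(px.max(-1)-px.min(-1)<40)
  q=np.stack([U[m],L[m]],1); print(len(q), np.median(h[m]),q.min(0),q.max(0))
  ring=q
  # disc top
  m2=box&(h>.015)&(h<.05)&(px.min(-1)>120)&(px.max(-1)-px.min(-1)<40)
  q2=np.stack([U[m2],L[m2]],1); print('disc',len(q2),np.median(h[m2]),np.percentile(q2,[1,99],axis=0),cv2.minEnclosingCircle((q2*1000).astype(np.float32)))
  for l in ['top','side']: pass
  # ring circle: minEnclosing excluding arm
  ctr=np.array([0.4,.28])
  for p in [(188.3,218.3)] if nm=='top' else [(272.6,242)]:
    d=RM(c)@ray(c,p); oo=np.array(c['origin']); s=((o+nn*.070-oo)@nn)/(d@nn); X=oo+d*s; print('mouthctr',X,X@up,X@lf)
```

```text
top (array([204, 209, 150, 162, 201, 350, 238, 314, 153, 131, 245, 432, 253,
        17,   0,   0,   0,   0,   0]), array([0.02 , 0.024, 0.028, 0.032, 0.036, 0.04 , 0.044, 0.048, 0.052,
       0.056, 0.06 , 0.064, 0.068, 0.072, 0.076, 0.08 , 0.084, 0.088,
       0.092, 0.096]))
317 0.06823381378950344 [0.4199 0.2043] [0.4829 0.315 ]
disc 268 0.0415405194292673 [[0.4407 0.2394]
 [0.5026 0.3159]] ((466.6907043457031, 277.1492614746094), 39.77682876586914)
mouthctr [0.4932 0.1968 0.1267] 0.4522521433754826 0.2833958729164088
side (array([392, 355, 370, 348, 309, 541, 367, 760, 207, 221, 330, 627, 557,
        12,   0,   0,   0,   0,   0]), array([0.02 , 0.024, 0.028, 0.032, 0.036, 0.04 , 0.044, 0.048, 0.052,
       0.056, 0.06 , 0.064, 0.068, 0.072, 0.076, 0.08 , 0.084, 0.088,
       0.092, 0.096]))
332 0.0697542157589646 [0.4216 0.2095] [0.4785 0.317 ]
disc 479 0.04223941028522054 [[0.4353 0.2417]
 [0.5033 0.3163]] ((465.9394836425781, 276.3006591796875), 41.93147277832031)
mouthctr [0.4902 0.2038 0.1245] 0.4475564624024364 0.28969014217615513
```

Run:
```python
from h import *
import pickle
np.set_printoptions(precision=4,suppress=True)
c=capture('wrist'); s=read_state(); pickle.dump((c,s),open('w0.pkl','wb'))
R=RT(s['ee_rot']).as_matrix(); print(R); 
print('cam in tool', R.T@(np.array(c['origin'])-s['tool_pos'])); print(R.T@RM(c)); print(K(c))
j=s['joint_pos']; r=lambda a,x:Ro.from_euler(a,x).as_matrix()
print('M',(r('z',j[0])@r('y',j[1]+j[2])@r('z',j[3])@r('y',j[4])@r('z',j[5])).T@R)
```

```text
[[ 0.     -0.9751  0.222 ]
 [ 0.0001  0.222   0.9751]
 [-1.      0.      0.0001]]
cam in tool [-0.1431  0.0835  0.0007]
[[-0.0004  0.3228 -0.9465]
 [-0.0004  0.9465  0.3228]
 [ 1.      0.0005 -0.0003]]
[[291.9642   0.     253.6319]
 [  0.     291.9642 188.2425]
 [  0.       0.       1.    ]]
M [[-0.  0. -1.]
 [ 0.  1.  0.]
 [ 1. -0. -0.]]
```

servo_tool:
  linear:
    - [0,-0.043,-0.027]
    - [0,-0.048,-0.03]
    - [0,-0.048,-0.03]
    - [0,-0.048,-0.03]
    - [0,-0.048,-0.03]
    - [0,-0.048,-0.03]
    - [0,-0.048,-0.03]
    - [0,-0.048,-0.03]
    - [0,-0.048,-0.03]
    - [0,0,0]
  twist:
    - [0,0,0]
    - [0,0,0]
    - [0,0,0]
    - [0,0,0]
    - [0,0,0]
    - [0,0,0]
    - [0,0,0]
    - [0,0,0]
    - [0,0,0]
    - [0,0,0]

```text
time_s: 3.2
tool_pos: [0.4979, 0.1975, 0.2319]
ee_rot: [0.555, -0.442, 0.549, 0.442]
wrist_force: [0.1, 0.5, -0.3]
opening: 0.0856
```

Run:
```python
from h import *
import pickle
np.set_printoptions(precision=4,suppress=True)
c=capture('wrist'); s=read_state(); pickle.dump((c,s),open('w1.pkl','wb')); save(c,'w1.png',s=1.5)
print(s)
for l in ['socket_mouth','socket_floor','lobe','cradle']:
    r=landmark_of(l,'wrist'); print(l,[(np.round(x['position'],1),round(x['p'],2)) for x in r[:3]])
```

```text
{'time_s': 3.25, 'joint_pos': array([ 0.248 ,  0.211 ,  1.5933,  0.0046,  1.3312, -1.1051]), 'qd': array([ 0.05  , -0.018 ,  0.0233,  0.0192,  0.0132,  0.0094]), 'joint_torque': array([ -1.1791, -36.9749, -24.8561,  -0.1337,  -0.1716,  -0.0442]), 'tool_pos': array([0.4962, 0.1989, 0.2318]), 'ee_rot': array([ 0.5542, -0.4419,  0.549 ,  0.443 ]), 'wrist_force': array([ 0.0278, -0.1929,  0.1603]), 'wrist_torque': array([-0.0304, -0.0028,  0.0046]), 'opening': 0.0855237721327926}
socket_mouth [(array([250.7, 177.1]), 0.64), (array([133.9, 223.4]), 0.37)]
socket_floor [(array([254.4, 186.5]), 0.74)]
lobe [(array([227.7, 237.5]), 0.77)]
cradle [(array([285.6, 186.8]), 0.85), (array([226.9, 237.6]), 0.53)]
```

View pics/w1.png

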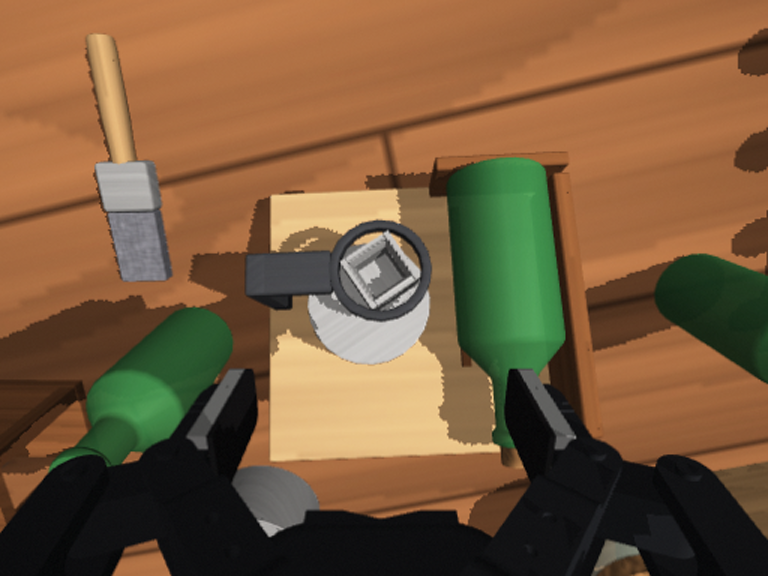

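Run:
```python
from h import *
import pickle
np.set_printoptions(precision=4,suppress=True)
c,s=pickle.load(open('w1.pkl','rb'))
save(c,'w1c.png',(200,130,310,250),6)
P=cloud(c);px=c['pixels'].astype(int)
box=(P[...,0]>.35)&(P[...,0]<.68)&(P[...,1]>0.08)&(P[...,1]<.36)&(P[...,2]>.015)
deck=box&(px[...,0]>200)&(px[...,1]>160)&(px[...,0]-px[...,2]>50)
q=P[deck];o=q.mean(0)
for _ in range(10):
    u,ss,vt=np.linalg.svd(q-o,full_matrices=False); nn=vt[2]*np.sign(vt[2,2]); d=(q-o)@nn; q=q[abs(d)<.003]; o=q.mean(0)
print(len(q),o,nn,'tilt',np.degrees(np.arccos(nn[2])),'yaw',np.degrees(np.arctan2(-nn[1],-nn[0])))
# edges: minAreaRect of deck + everything? deck left/low/high edges
ys=np.arctan2(-nn[1],-nn[0]); lf=np.array([-np.sin(ys),np.cos(ys),0]); up=np.cross(lf,nn)
dm=box&(abs((P-o)@nn)<.004)
A=np.stack([P[dm]@up,P[dm]@lf],1); r=cv2.minAreaRect((A*1000).astype(np.float32)); print('deck rect',r,np.percentile(A,[.5,99.5],axis=0))
h=(P-o)@nn
m=box&(h>.062)&(h<.078)&(px.max(-1)<120)&(px.max(-1)-px.min(-1)<30)
A=np.stack([P[m]@up,P[m]@lf],1); print('ring',np.median(h[m]),A.min(0),A.max(0), 'ctrU',(A.min(0)+A.max(0))[0]/2,'ctrL',A.max(0)[1]-.031)
m2=box&(h>.015)&(h<.05)&(px.min(-1)>120)&(px.max(-1)-px.min(-1)<40)
A=np.stack([P[m2]@up,P[m2]@lf],1); print('disc',np.median(h[m2]),cv2.minEnclosingCircle((A*1000).astype(np.float32)))
def hit(p,hh):
    d=RM(c)@ray(c,p); oo=np.array(c['origin']); t=((o+nn*hh-oo)@nn)/(d@nn); return oo+d*t
cs=[(388,232),(420,268),(378,307),(342,264)]
for p in cs:
    X=hit((p[0]/1.5,p[1]/1.5),.068); print(X,X@up,X@lf)
print('up',up,'lf',lf)
pickle.dump((o,nn,up,lf),open('deck.pkl','wb'))
```

```text
7818 [0.5617 0.1468 0.0908] [-0.4925  0.0794  0.8667] tilt 29.9243617213242 yaw -9.159955733789864
deck rect ((475.9776306152344, 290.92230224609375), (203.44259643554688, 200.32205200195312), 89.2379150390625) [[0.3771 0.1901]
 [0.575  0.3852]]
ring 0.06953494686595374 [0.4255 0.1945] [0.4865 0.3059] ctrU 0.45599501322628905 ctrL 0.2749334493926756
disc 0.04179456405953886 ((471.36248779296875, 266.405029296875), 39.67036819458008)
[0.4738 0.2091 0.1136] 0.43326316493353495 0.2818944508255265
[0.4968 0.2234 0.1254] 0.4567602650787401 0.29959731960873415
[0.5113 0.1944 0.1363] 0.47864160019977275 0.2733166261444253
[0.4848 0.1783 0.1227] 0.4514357457345104 0.2531887741026304
up [ 0.8556 -0.138   0.4989] lf [0.1592 0.9872 0.    ]
```

View pics/w1c.png

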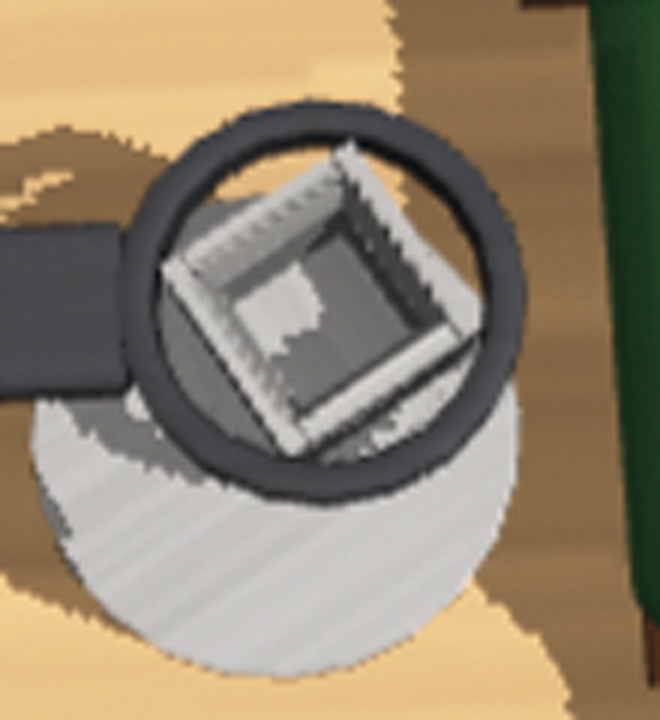

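```bash
cat >> h.py <<'E'
def plan(p0,R0,p1,R1,n,ramp=True):
    """rows in the local tool frame from pose0 to pose1, evenly"""
    d=(R0.inv()*R1).as_rotvec(); ps=[]
    f=np.linspace(0,1,n+1)
    out=[]
    for a,b in zip(f[:-1],f[1:]):
        Ra=R0*Ro.from_rotvec(d*a); dp=Ra.inv().apply((p1-p0)*(b-a)); out.append(dp)
    print('linear',[[round(float(x),3)+0.0 for x in v] for v in out]); print('twist',[[round(float(x),3)+0.0 for x in d/n]]*n)
def mk(x,z):
    x=np.array(x,float)/np.linalg.norm(x); z=np.array(z,float); z-=x*(x@z); z/=np.linalg.norm(z); return Ro.from_matrix(np.stack([x,np.cross(z,x),z],1))
E
python3 - <<'E'
from h import *
s=read_state(); a=np.radians(-94)
plan(s['tool_pos'],RT(s['ee_rot']),np.array([.6056,-.182,.215]),mk([0,0,-1],[np.cos(a),np.sin(a),0]),17)
E
```

```text
linear [[0.001, -0.011, -0.021], [0.001, -0.015, -0.018], [0.001, -0.018, -0.016], [0.001, -0.02, -0.012], [0.001, -0.022, -0.008], [0.001, -0.023, -0.004], [0.001, -0.023, 0.0], [0.001, -0.023, 0.004], [0.001, -0.022, 0.008], [0.001, -0.02, 0.012], [0.001, -0.018, 0.015], [0.001, -0.015, 0.018], [0.001, -0.012, 0.02], [0.001, -0.008, 0.022], [0.001, -0.004, 0.023], [0.001, 0.0, 0.023], [0.001, 0.004, 0.023]]
twist [[0.176, 0.0, -0.001], [0.176, 0.0, -0.001], [0.176, 0.0, -0.001], [0.176, 0.0, -0.001], [0.176, 0.0, -0.001], [0.176, 0.0, -0.001], [0.176, 0.0, -0.001], [0.176, 0.0, -0.001], [0.176, 0.0, -0.001], [0.176, 0.0, -0.001], [0.176, 0.0, -0.001], [0.176, 0.0, -0.001], [0.176, 0.0, -0.001], [0.176, 0.0, -0.001], [0.176, 0.0, -0.001], [0.176, 0.0, -0.001], [0.176, 0.0, -0.001]]
```

servo_tool:
  linear:
    - [0.001,-0.011,-0.021]
    - [0.001,-0.015,-0.018]
    - [0.001,-0.018,-0.016]
    - [0.001,-0.02,-0.012]
    - [0.001,-0.022,-0.008]
    - [0.001,-0.023,-0.004]
    - [0.001,-0.023,0.0]
    - [0.001,-0.023,0.004]
    - [0.001,-0.022,0.008]
    - [0.001,-0.02,0.012]
    - [0.001,-0.018,0.015]
    - [0.001,-0.015,0.018]
    - [0.001,-0.012,0.02]
    - [0.001,-0.008,0.022]
    - [0.001,-0.004,0.023]
    - [0.001,0.0,0.023]
    - [0.001,0.004,0.023]
    - [0,0,0]
  twist:
    - [0.176,0,0]
    - [0.176,0,0]
    - [0.176,0,0]
    - [0.176,0,0]
    - [0.176,0,0]
    - [0.176,0,0]
    - [0.176,0,0]
    - [0.176,0,0]
    - [0.176,0,0]
    - [0.176,0,0]
    - [0.176,0,0]
    - [0.176,0,0]
    - [0.176,0,0]
    - [0.176,0,0]
    - [0.176,0,0]
    - [0.176,0,0]
    - [0.176,0,0]
    - [0,0,0]
  claw: 0.06
  force: 60

```text
time_s: 5.7
tool_pos: [0.593, -0.1616, 0.2158]
ee_rot: [0.469, 0.533, 0.472, -0.523]
wrist_force: [0.0, 0.0, -0.7]
opening: 0.0599
```

Run:
```python
from h import *
import pickle
np.set_printoptions(precision=4,suppress=True)
c=capture('wrist'); s=read_state(); pickle.dump((c,s),open('w2.pkl','wb')); save(c,'w2.png',s=1.5)
print(s['joint_pos'],s['tool_pos'],RT(s['ee_rot']).as_matrix())
P=cloud(c)
m=(P[...,2]>.152)&(P[...,2]<.166)&(P[...,0]>.5)&(P[...,0]<.7)&(P[...,1]>-.24)&(P[...,1]<-.13)
q=P[m]; print(len(q),np.median(q[:,2]),cv2.minAreaRect((q[:,:2]*1000).astype(np.float32)))
m=(P[...,2]>.152)&(P[...,2]<.166)&(P[...,0]>.45)&(P[...,0]<.7)&(P[...,1]>-.35)&(P[...,1]<-.245)
q=P[m]; print(len(q),cv2.minAreaRect((q[:,:2]*1000).astype(np.float32)))
a=np.radians(-94)
plan(s['tool_pos'],RT(s['ee_rot']),np.array([.6056,-.182,.132]),mk([0,0,-1],[np.cos(a),np.sin(a),0]),4)
```

```text
[-0.3867  0.3416  1.4465  0.0153  1.3526  1.2942] [ 0.5927 -0.1605  0.2159] [[ 0.0065  0.9936 -0.1131]
 [ 0.0135 -0.1131 -0.9935]
 [-0.9999  0.0049 -0.0141]]
2926 0.15946913067942842 ((606.830078125, -180.27691650390625), (15.825414657592773, 99.84234619140625), 85.63089752197266)
6185 ((577.8778076171875, -290.6463928222656), (24.18651008605957, 139.65792846679688), 67.04586029052734)
linear [[0.021, 0.004, 0.005], [0.021, 0.004, 0.005], [0.021, 0.004, 0.005], [0.021, 0.004, 0.005]]
twist [[-0.011, -0.004, -0.001], [-0.011, -0.004, -0.001], [-0.011, -0.004, -0.001], [-0.011, -0.004, -0.001]]
```

View pics/w2.png

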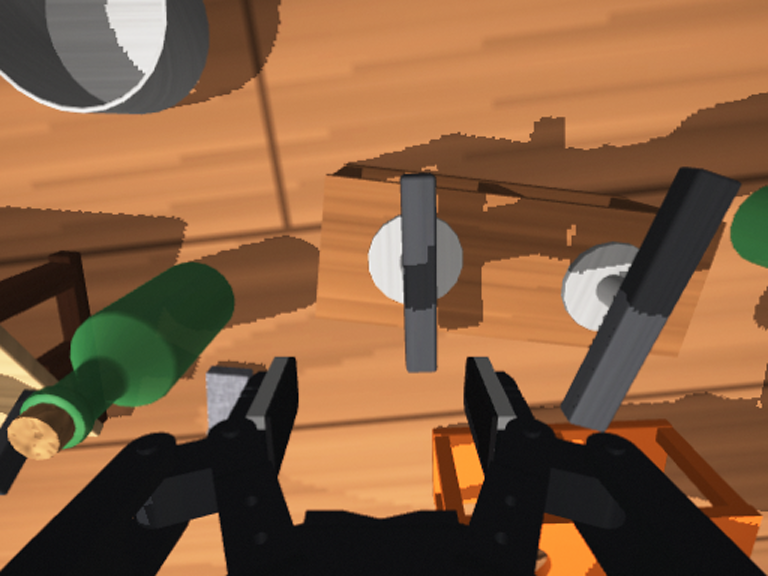

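servo_tool:
  linear:
    - [0.002,0.008,0.01]
    - [0.004,0.008,0.009]
    - [0.025,0,0]
    - [0.025,0,0]
    - [0.02,0,0]
    - [0,0,0]
  twist:
    - [-0.018,-0.007,-0.003]
    - [-0.018,-0.007,-0.003]
    - [0,0,0]
    - [0,0,0]
    - [0,0,0]
    - [0,0,0]

```text
time_s: 6.5
tool_pos: [0.6097, -0.1793, 0.1376]
ee_rot: [-0.485, -0.515, -0.484, 0.515]
wrist_force: [0.2, -0.1, 0.7]
opening: 0.0601
```

Run:
```python
from h import *
np.set_printoptions(precision=4,suppress=True)
s=read_state()
a=np.radians(-94.4); print(s['tool_pos'])
plan(s['tool_pos'],RT(s['ee_rot']),np.array([.6064,-.181,.132]),mk([0,0,-1],[np.cos(a),np.sin(a),0]),1)
```

```text
[ 0.6097 -0.1793  0.1376]
linear [[0.006, -0.003, 0.002]]
twist [[0.016, 0.001, 0.0]]
```

servo_tool:
  linear:
    - [0.006,-0.003,0.002]
    - [0,0,0]
  twist:
    - [0.016,0,0]
    - [0,0,0]

```text
time_s: 6.75
tool_pos: [0.6075, -0.1815, 0.1324]
ee_rot: [-0.482, -0.519, -0.479, 0.519]
wrist_force: [0.5, -1.1, -0.2]
opening: 0.0599
```

servo_tool:
  linear:
    - [0,0,0]
    - [0,0,0]
    - [0,0,0]
    - [0,0,0]
    - [0,0,0]
  twist:
    - [0,0,0]
    - [0,0,0]
    - [0,0,0]
    - [0,0,0]
    - [0,0,0]
  claw: 0.0
  force: 110

```text
time_s: 7.38
tool_pos: [0.6084, -0.1819, 0.1344]
ee_rot: [0.483, 0.519, 0.478, -0.518]
wrist_force: [-0.0, 0.5, -0.1]
opening: 0.0138
```

Run:
```python
from h import *
import pickle
np.set_printoptions(precision=4,suppress=True)
c=capture('wrist'); s=read_state(); pickle.dump((c,s),open('w3.pkl','wb')); save(c,'w3.png',s=1.5)
print(s['joint_pos'],s['tool_pos'],RT(s['ee_rot']).as_matrix(),s['opening'],s['wrist_force'])
```

```text
[-0.3992  0.4253  1.5233 -0.0015  1.1865  1.2485] [ 0.6085 -0.1819  0.1345] [[ 0.0055  0.9971 -0.0764]
 [-0.0038 -0.0763 -0.9971]
 [-1.      0.0058  0.0034]] 0.014091446783572228 [-0.1884  0.3604  0.1383]
```

View pics/w3.png

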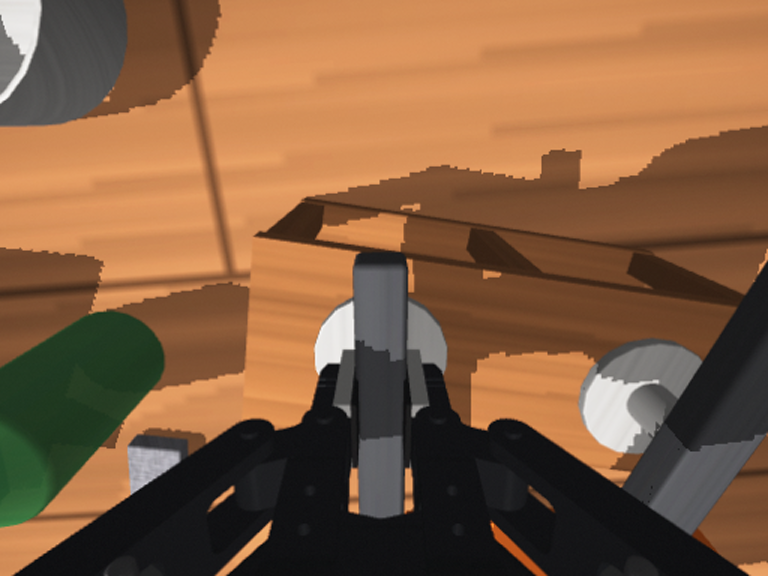

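Run:
```python
import pickle,numpy as np
from scipy.optimize import least_squares
np.set_printoptions(precision=4,suppress=True)
S=[pickle.load(open(f'w{i}.pkl','rb'))[1] for i in range(4)]
A=[];b=[]
for s in S:
    j=s['joint_pos'];p=s['tool_pos'];r=np.hypot(p[0],p[1]);R=None
    A.append([1,np.sin(j[1]),np.sin(j[1]+j[2]),np.cos(j[1]+j[2]),0,np.sin(j[1]+j[2]+j[4])]);b.append(r)
    A.append([0,np.cos(j[1]),np.cos(j[1]+j[2]),-np.sin(j[1]+j[2]),1,0]);b.append(p[2])
A=np.array(A);b=np.array(b)
x,res,rk,sv=np.linalg.lstsq(A[:,[1,2,4]],b,rcond=None);print(x,A[:,[1,2,4]]@x-b)
x,res,rk,sv=np.linalg.lstsq(A[:,:5],b,rcond=None);print(x,A[:,:5]@x-b,sv)
for s in S: j=s['joint_pos'];p=s['tool_pos'];print(np.arctan2(p[1],p[0])-j[0])
```

```text
[ 0.5889  0.4238 -0.2465] [-0.0001  0.0004  0.0011 -0.0006 -0.0029  0.0011  0.0018 -0.0009]
[ 0.0063  0.6155  0.4199  0.0416 -0.2327] [ 0.0009  0.     -0.0005 -0.0003 -0.0005  0.0002  0.0001  0.    ] [3.4615 2.8268 0.1152 0.0971 0.0712]
0.12099298280586401
0.13329632918641512
0.12218424413660733
0.10870491960654544
```

```bash
cat > kin.py <<'E'
from h import *
import pickle
from scipy.optimize import least_squares
r_=lambda a,x:Ro.from_euler(a,x)
M=np.array([[0,0,-1],[0,1,0],[1,0,0.]])
def fk(j,k):
    L1,L2,h,L3,d1,d4=k
    R=(r_('z',j[0])*r_('y',j[1]+j[2])*r_('z',j[3])*r_('y',j[4])*r_('z',j[5]))
    p=r_('z',j[0]).apply([L1*np.sin(j[1])+L2*np.sin(j[1]+j[2]),d1,h+L1*np.cos(j[1])+L2*np.cos(j[1]+j[2])])
    Q=R.as_matrix()@M; p=p+L3*Q[:,0]+d4*(r_('z',j[0])*r_('y',j[1]+j[2])*r_('z',j[3])).apply([0,1,0]); return p,Ro.from_matrix(Q)
def fit(S,k0=(.59,.42,.15,.4,.07,0)):
    f=lambda k:np.concatenate([fk(s['joint_pos'],k)[0]-s['tool_pos'] for s in S]+[0.001*(k-np.array(k0))])
    r=least_squares(f,k0); return r.x,r.fun
def ik(p,R,k,j0):
    f=lambda j:np.concatenate([fk(j,k)[0]-p,0.3*(fk(j,k)[1].inv()*R).as_rotvec()])
    r=least_squares(f,j0); return r.x,np.abs(r.fun).max()
E
python3 - <<'E'
from kin import *
np.set_printoptions(precision=3,suppress=True)
S=[pickle.load(open(f'w{i}.pkl','rb'))[1] for i in range(4)]
o,nn,up,lf=pickle.load(open('deck.pkl','rb'))
y=np.radians(-10);lf=np.array([-np.sin(y),np.cos(y),0]);t=np.radians(30);up=np.array([np.cos(y)*np.cos(t),np.sin(y)*np.cos(t),np.sin(t)]);n=np.cross(up,lf)
o2,n2,u2,l2=o,nn,*pickle.load(open('deck.pkl','rb'))[2:]
ax=u2*.456+l2*.2749+n2*(o@n2+.0695)   # collar top centre
floor=ax-n*.026; print('collar top',ax,'floor',floor)
pickle.dump((ax,floor,n,up,lf),open('cam.pkl','wb'))
for L3 in (.3,.4,.5):
  k,f=fit(S,(.59,.42,-.2465+L3,L3,.07,0)); print(L3,k,np.abs(f).max())
  for ang in (36,91,110):
   for hh in (.09,.19):
    b=np.radians(ang); z=up*np.cos(b-np.pi/2)+lf*np.sin(b-np.pi/2)  # tool z = bar -90
    j,e=ik(floor+n*hh,mk(-n,z),k,np.array([.3,.3,1.5,.3,1.2,1.2])); print(ang,hh,j,e)
E
```

```text
collar top [0.491 0.199 0.126] floor [0.504 0.197 0.104]
0.3 [ 0.59   0.418 -0.032  0.217  0.073 -0.003] 0.003541756067703683
36 0.09 [ 0.396  0.064  1.973 -0.433  0.699  1.789] 1.3564316336811543e-12
36 0.19 [ 0.468 -0.051  1.868 -0.384  0.928  1.755] 1.9467760736802117e-13
91 0.09 [ 0.396  0.064  1.973 -0.433  0.699  0.83 ] 1.0561668151165549e-08
91 0.19 [ 0.468 -0.051  1.868 -0.384  0.928  0.795] 1.1293649349042312e-10
110 0.09 [ 0.396  0.064  1.973 -0.433  0.699  0.498] 7.199449369998946e-15
110 0.19 [ 0.468 -0.051  1.868 -0.384  0.928  0.464] 3.2064408758344934e-10
0.4 [ 0.59   0.418 -0.031  0.218  0.073 -0.003] 0.0035402749877126993
36 0.09 [ 0.396  0.064  1.974 -0.433  0.699  1.791] 1.4270917780834225e-12
36 0.19 [ 0.469 -0.051  1.869 -0.384  0.928  1.756] 2.1942447858691592e-13
91 0.09 [ 0.396  0.064  1.974 -0.433  0.699  0.831] 1.0733890554170955e-08
91 0.19 [ 0.469 -0.051  1.869 -0.384  0.928  0.796] 1.1721584813884078e-10
110 0.09 [ 0.396  0.064  1.974 -0.433  0.699  0.499] 7.133876822607022e-15
110 0.19 [ 0.469 -0.051  1.869 -0.384  0.928  0.465] 3.210467542855145e-10
0.5 [ 0.59   0.418 -0.03   0.219  0.073 -0.003] 0.003538793920487615
36 0.09 [ 0.397  0.063  1.975 -0.434  0.699  1.792] 1.4852286067679186e-12
36 0.19 [ 0.47  -0.052  1.87  -0.385  0.928  1.757] 2.1036505870597458e-13
91 0.09 [ 0.397  0.063  1.975 -0.434  0.699  0.832] 1.0911420877945943e-08
91 0.19 [ 0.47  -0.052  1.87  -0.385  0.928  0.797] 1.2138989813337275e-10
110 0.09 [ 0.397  0.063  1.975 -0.434  0.699  0.5  ] 7.359737819179204e-15
110 0.19 [ 0.47  -0.052  1.87  -0.385  0.928  0.466] 3.2154465041088485e-10
```

servo_tool:
  linear:
    - [-0.015,0,0]
    - [-0.03,0,0]
    - [-0.04,0,0]
    - [-0.04,0,0]
    - [-0.04,0,0]
    - [-0.035,0,0]
  twist:
    - [0,0,0]
    - [0,0,0]
    - [0,0,0]
    - [0,0,0]
    - [0,0,0]
    - [0,0,0]

```text
time_s: 8.18
tool_pos: [0.6049, -0.1803, 0.3381]
ee_rot: [-0.479, -0.517, -0.482, 0.52]
wrist_force: [0.4, -0.7, -3.2]
opening: 0.0141
```

```bash
cat >> kin.py <<'E'
ax,floor,n,up,lf=pickle.load(open('cam.pkl','rb'))
YO=.0022
def tgt(hh,ang):
    b=np.radians(ang-90); z=up*np.cos(b)+lf*np.sin(b); R=mk(-n,z)
    return floor+n*hh+R.as_matrix()[:,1]*YO,R
def err(s,hh,ang):
    p,R=tgt(hh,ang); R0=RT(s['ee_rot']); return R0.inv().apply(p-s['tool_pos']),(R0.inv()*R).as_rotvec()
def camrel(s):
    "tool in cam frame: up,left,height of tip(assuming .0895), bar angle deg, tilt"
    R=RT(s['ee_rot']).as_matrix(); p=s['tool_pos']-R[:,1]*YO-floor; z=R[:,2]; b=R[:,1]
    return np.array([p@up*1000,p@lf*1000,(p@n-.0895)*1000,np.degrees(np.arctan2(b@lf,b@up)),np.degrees(np.arccos(-R[:,0]@n))])
E
python3 - <<'E'
from kin import *
np.set_printoptions(precision=4,suppress=True)
s=read_state(); print(s['tool_pos'],s['opening'],s['wrist_force'])
p,R=tgt(.245,36); print(p)
plan(s['tool_pos'],RT(s['ee_rot']),p,R,10)
E
```

```text
[ 0.6049 -0.1803  0.3381] 0.014104821743897142 [ 0.4302 -0.6787 -3.199 ]
[0.3853 0.2192 0.3168]
linear [[0.002, -0.025, -0.038], [0.0, -0.023, -0.039], [-0.002, -0.021, -0.041], [-0.003, -0.019, -0.042], [-0.005, -0.016, -0.042], [-0.007, -0.014, -0.043], [-0.008, -0.011, -0.044], [-0.009, -0.008, -0.044], [-0.01, -0.006, -0.044], [-0.012, -0.003, -0.044]]
twist [[-0.052, -0.019, 0.05], [-0.052, -0.019, 0.05], [-0.052, -0.019, 0.05], [-0.052, -0.019, 0.05], [-0.052, -0.019, 0.05], [-0.052, -0.019, 0.05], [-0.052, -0.019, 0.05], [-0.052, -0.019, 0.05], [-0.052, -0.019, 0.05], [-0.052, -0.019, 0.05]]
```

servo_tool:
  linear:
    - [0.002,-0.025,-0.038]
    - [0.0,-0.023,-0.039]
    - [-0.002,-0.021,-0.041]
    - [-0.003,-0.019,-0.042]
    - [-0.005,-0.016,-0.042]
    - [-0.007,-0.014,-0.043]
    - [-0.008,-0.011,-0.044]
    - [-0.009,-0.008,-0.044]
    - [-0.01,-0.006,-0.044]
    - [-0.008,-0.002,-0.03]
    - [0,0,0]
  twist:
    - [-0.052,-0.019,0.05]
    - [-0.052,-0.019,0.05]
    - [-0.052,-0.019,0.05]
    - [-0.052,-0.019,0.05]
    - [-0.052,-0.019,0.05]
    - [-0.052,-0.019,0.05]
    - [-0.052,-0.019,0.05]
    - [-0.052,-0.019,0.05]
    - [-0.052,-0.019,0.05]
    - [-0.052,-0.019,0.05]
    - [0,0,0]

```text
time_s: 9.55
tool_pos: [0.3789, 0.2137, 0.32]
ee_rot: [0.756, 0.429, 0.404, -0.285]
wrist_force: [-1.0, -0.8, -2.7]
opening: 0.0144
```

Run:
```python
from kin import *
np.set_printoptions(precision=4,suppress=True)
s=read_state(); print(s['joint_pos'],s['tool_pos'],camrel(s)); print(err(s,.245,36),err(s,.165,36))
p,R=tgt(.145,36)
plan(s['tool_pos'],RT(s['ee_rot']),p,R,4)
```

```text
[ 0.6772 -0.1647  1.8941 -0.4532  1.0736  1.9311] [0.3789 0.2137 0.32  ] [ -3.0688  -6.5512 160.8554  36.6686   1.2382]
(array([ 0.0055,  0.0063, -0.0034]), array([ 0.0116,  0.0065, -0.0206])) (array([ 0.0855,  0.0046, -0.004 ]), array([ 0.0116,  0.0065, -0.0206]))
linear [[0.026, 0.001, -0.001], [0.026, 0.001, -0.001], [0.026, 0.001, -0.001], [0.026, 0.001, -0.001]]
twist [[0.003, 0.002, -0.005], [0.003, 0.002, -0.005], [0.003, 0.002, -0.005], [0.003, 0.002, -0.005]]
```

Descend along the axis to ~35 mm above the mouth, then check by camera.

servo_tool:
  linear:
    - [0.02,0.003,-0.002]
    - [0.026,0.002,-0.002]
    - [0.026,0,0]
    - [0.022,0,0]
    - [0,0,0]
  twist:
    - [0.006,0.003,-0.01]
    - [0.006,0.003,-0.01]
    - [0,0,0]
    - [0,0,0]
    - [0,0,0]

```text
time_s: 10.18
tool_pos: [0.4305, 0.2079, 0.2409]
ee_rot: [0.747, 0.433, 0.408, -0.297]
wrist_force: [-1.5, -0.7, -2.8]
opening: 0.0139
```

Run:
```python
from kin import *
np.set_printoptions(precision=4,suppress=True)
C={q:capture(q) for q in ['wrist','side','top']}; s=read_state(); pickle.dump((C,s),open('c4.pkl','wb')); print(s['joint_pos'],s['tool_pos'],camrel(s)); print(err(s,.130,36))
save(C['wrist'],'w4.png',s=1.5); save(C['side'],'s4.png',(180,140,340,300),4.5); save(C['top'],'t4.png',(130,150,250,250),6)
for nm in ['side','top','wrist']: print(nm,proj(C[nm],floor+n*.026),proj(C[nm],s['tool_pos']-n*.0895-RT(s['ee_rot']).as_matrix()[:,1]*YO))
```

```text
[ 0.5651 -0.0491  1.9869 -0.4655  0.8532  1.938 ] [0.431  0.2095 0.2432] [ 3.5725 -1.6449 68.4118 35.4859  0.2031]
(array([ 0.0279, -0.002 , -0.0035]), array([-0.009 ,  0.0011, -0.0034]))
side [272.417  240.0221] [280.8705 227.85  ]
top [187.4874 218.9292] [184.3258 225.4005]
wrist [249.9452 180.6526] [253.4745 193.6565]
```

View pics/w4.png

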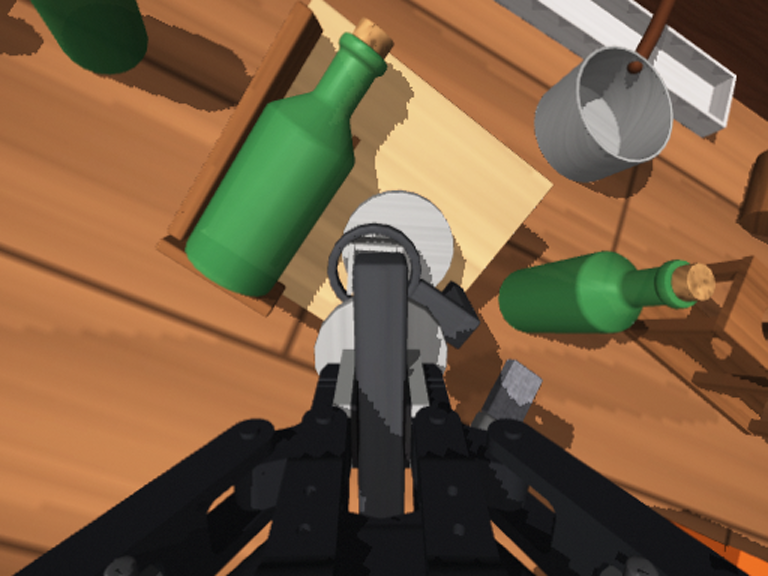

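View pics/s4.png

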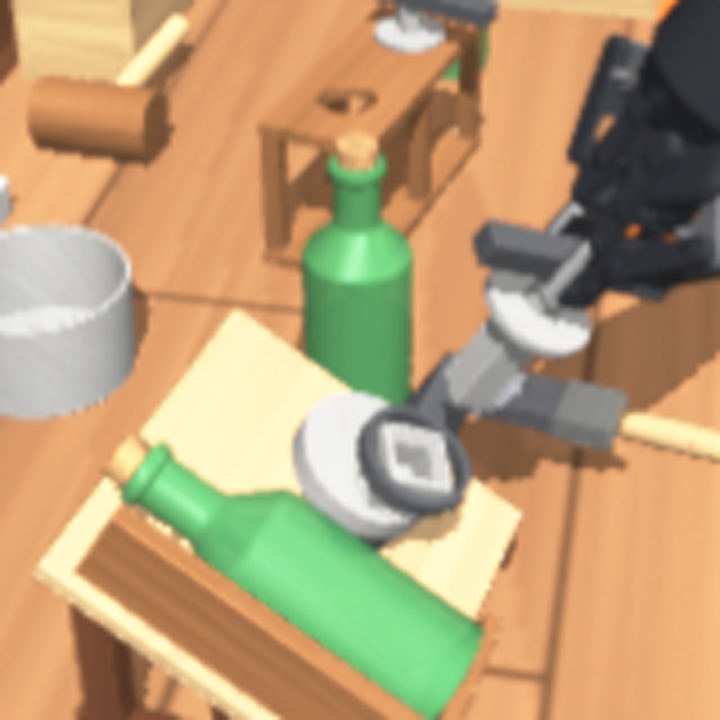

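View pics/t4.png

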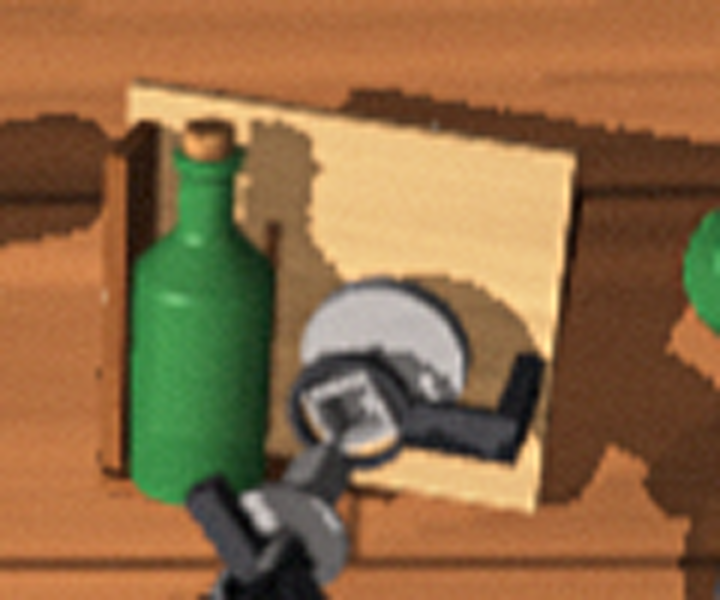

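Run:
```python
from kin import *
C,s=pickle.load(open('c4.pkl','rb'))
for nm,cr in [('side',(255,195,315,255)),('top',(165,205,205,245))]:
    c=C[nm]; im=c['pixels'][:,:,::-1].copy(); x0,y0,x1,y1=cr; k=10 if nm=='side' else 14
    z=cv2.resize(im[y0:y1,x0:x1],None,fx=k,fy=k,interpolation=cv2.INTER_CUBIC)
    Y=RT(s['ee_rot']).as_matrix()[:,1]; X=RT(s['ee_rot']).as_matrix()[:,0]
    tip=s['tool_pos']+X*.0895-Y*YO
    def dot(P,col): 
        u=(proj(c,P)-[x0,y0]+.5)*k; cv2.circle(z,tuple(int(v) for v in u),3,col,-1)
    for a in np.linspace(0,2*np.pi,24): dot(floor+n*.026+.031*(np.cos(a)*up+np.sin(a)*lf),(0,0,255)); 
    Z=RT(s['ee_rot']).as_matrix()[:,2]
    for a in np.linspace(0,2*np.pi,24): dot(tip-X*.070+.027*(np.cos(a)*Y+np.sin(a)*Z),(255,0,255))
    for a in(-1,1):
        for b in (-1,1): dot(tip+.006*(a*Y+b*Z),(0,255,255)); dot(tip-X*.008+.010*(a*Y+b*Z),(0,255,0));dot(floor+n*.024+.0174*(np.cos(np.radians(36))*(a*up+b*lf)+np.sin(np.radians(36))*(a*lf-b*up)),(255,255,0))
    cv2.imwrite(f'pics/z_{nm}.png',z)
```

```text
(no output)
```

View pics/z_side.png

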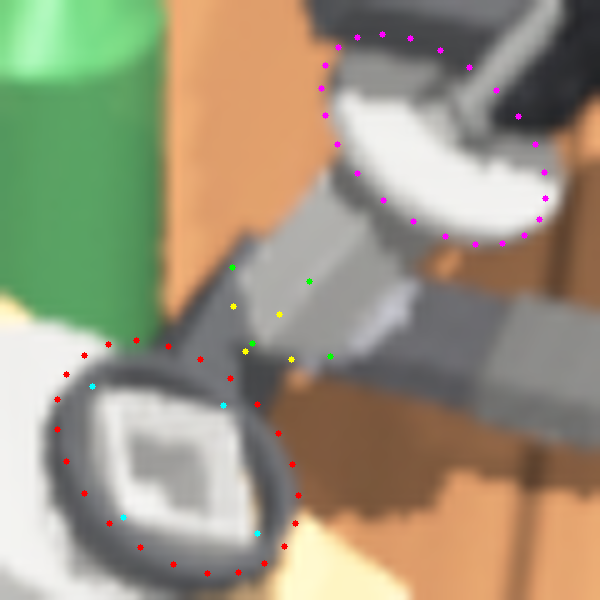

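View pics/z_top.png

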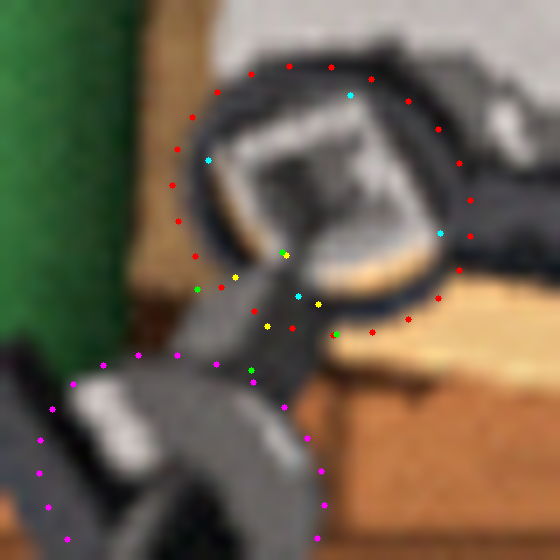

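Run:
```python
from kin import *
np.set_printoptions(precision=4,suppress=True)
C,s=pickle.load(open('c4.pkl','rb'))
R=RT(s['ee_rot']).as_matrix(); X,Y,Z=R.T; tip=s['tool_pos']+X*.0895-Y*YO
for nm in C:
    c=C[nm]; P=cloud(c); q=(P-tip)@np.stack([-X,Y,Z],1)
    m=(q[...,0]>-.012)&(q[...,0]<.115)&(np.hypot(q[...,1],q[...,2])<.05)&(c['depth']>0)
    print(nm,m.sum())
    for a in np.arange(-.012,.115,.006):
        k=m&(q[...,0]>=a)&(q[...,0]<a+.006)
        if k.sum()>2: print(' %.3f n%d'%(a,k.sum()),'y',np.percentile(q[k][:,1],[2,50,98])*1000,'z',np.percentile(q[k][:,2],[2,50,98])*1000)
```

```text
wrist 8510
 0.066 n49 y [12.0849 19.8792 22.7101] z [-22.5645  11.9157  22.3679]
 0.072 n1637 y [-5.2158  8.0216 21.4771] z [-25.5079 -10.6981  25.1868]
 0.090 n105 y [ 6.8113 11.1371 11.7971] z [-17.7754   9.1201  17.9907]
 0.096 n339 y [ 6.9082 11.3512 49.0486] z [-19.8884  -0.2667  19.7945]
 0.102 n411 y [ 6.991  11.367  49.1221] z [-19.8895  -0.2596  19.682 ]
 0.108 n5857 y [-39.1911  11.486   48.3433] z [-12.023   -0.2559  12.0887]
 0.114 n112 y [-40.4351   7.5753  32.7632] z [-19.4796  -1.2174  18.5698]
side 879
 0.000 n4 y [-1.0474  1.1779  3.4219] z [-6.7907 -5.0763 -2.4447]
 0.006 n18 y [-7.0637  6.9266  8.6515] z [-9.4242 -3.9377  8.9163]
 0.012 n27 y [-10.0035   4.1274   9.3305] z [-10.5311  -9.0852   8.4834]
 0.018 n30 y [-8.8888  7.2476  8.8657] z [-9.8912 -7.9352  8.0137]
 0.024 n29 y [-11.1776   6.8423   9.188 ] z [-10.3312  -8.0735   8.1757]
 0.030 n26 y [-9.6107  7.18    8.9706] z [-10.6631  -8.4434   9.2683]
 0.036 n30 y [-11.3057   6.8287   9.1542] z [-10.4208  -8.0051   8.3944]
 0.042 n29 y [-9.1645  6.7236  9.5326] z [-9.9321 -8.7582  7.5141]
 0.048 n29 y [-8.275
[... 1078 characters left out ...]
789  8.754  10.3169]
 0.036 n9 y [-5.6536  3.0792 11.3788] z [ 2.8874  8.8254 10.1992]
 0.042 n5 y [ 5.2952  9.324  10.392 ] z [6.9619 9.5961 9.9148]
 0.066 n22 y [-15.2632  10.9007  26.881 ] z [ 3.3877 17.4691 25.9501]
 0.072 n132 y [-22.1271   5.9377  25.8888] z [-3.4086 11.5159 26.0503]
 0.078 n3 y [-0.7055  9.211   9.5753] z [ 2.4878 19.9955 22.3492]
 0.090 n6 y [-0.1126 10.1507 13.3069] z [11.6542 14.4913 18.3919]
 0.096 n23 y [-0.0271 25.2434 49.6581] z [-3.8152  9.1428 20.2475]
 0.102 n30 y [-0.7261 21.1923 49.3275] z [-10.074    9.5777  20.385 ]
 0.108 n111 y [-47.424   25.4041  47.9192] z [-6.9597  3.0759 19.7328]
 0.114 n10 y [-44.6603  10.2664  36.99  ] z [-5.595   3.8848 17.0581]
```

Run:
```python
from kin import *
np.set_printoptions(precision=4,suppress=True)
C,s=pickle.load(open('c0.pkl','rb')),None
C['wrist']=pickle.load(open('w1.pkl','rb'))[0]
for nm in C:
    c=C[nm]; P=cloud(c); px=c['pixels'].astype(int); q=(P-floor)@np.stack([up,lf,n],1)
    g=(px.max(-1)<130)&(px.max(-1)-px.min(-1)<40)&(abs(q[...,2]-.026)<.006)&(np.hypot(q[...,0],q[...,1])<.037)&(c['depth']>0)
    A=q[g]; print(nm,g.sum(),'h',np.median(A[:,2]))
    # circle fit by hull with radius 31, left/up/down sides
    H=A[:,:2]
    f=lambda x: np.array([np.percentile(np.hypot(*(H[(np.abs(np.angle(np.exp(1j*(np.arctan2(H[:,1]-x[1],H[:,0]-x[0])-a))))<.26)]-x).T),95)-.031 for a in np.radians([0,30,60,90,120,150,180,210,330])])
    r=least_squares(f,[0,0],diff_step=.05); print(r.x*1000,r.fun*1000)
    pr=[proj(c,p) for p in P[200:220:5,180:280:20].reshape(-1,3)]; 
    print(np.round(pr[:3],1))
```

```text
top 158 h 0.023555721745981126
[ 0.716  -1.0959] [ 0.2092 -0.2908 -0.6332 -0.3426 -0.4237  1.5257 -0.6205 -0.5494 -0.1188]
[[180. 200.]
 [200. 200.]
 [220. 200.]]
side 197 h 0.025091571874142158
[-0.9089  0.9253] [-1.9666 -0.4981 -0.4638 -0.8133 -0.0088 -0.7686 -3.7047 -2.609  -1.9814]
[[180. 200.]
 [200. 200.]
 [220. 200.]]
wrist 1721 h 0.02567062581899812
[ 0.0944 -0.0904] [-0.9088 -0.5933 -0.316  -0.3299 -0.371  -0.4787 -0.7441 -1.2811 -1.0819]
[[180. 200.]
 [200. 200.]
 [220. 200.]]
```

servo_tool:
  linear:
    - [0.01,-0.002,-0.003]
    - [0.015,0,-0.001]
    - [0.012,0,0]
    - [0.004,0,0]
  twist:
    - [-0.009,0,-0.003]
    - [0,0,0]
    - [0,0,0]
    - [0,0,0]

```text
time_s: 10.82
tool_pos: [0.4494, 0.2097, 0.207]
ee_rot: [0.75, 0.432, 0.408, -0.291]
wrist_force: [-0.2, -0.2, -2.9]
opening: 0.0138
```

```bash
cat > st.py <<'E'
from kin import *
np.set_printoptions(precision=4,suppress=True)
s=read_state(); R=RT(s['ee_rot']); print('t',s['time_s'],'j',s['joint_pos'],'cam',camrel(s)); print('err0',*err(s,.0895,camrel(s)[3])); print('F tool',R.inv().apply(s['wrist_force']),'T tool',R.inv().apply(s['wrist_torque']),'op',s['opening'])
E
python3 st.py
```

```text
t 10.825 j [ 0.5372  0.0088  2.0324 -0.5017  0.7473  1.9645] cam [ 1.0866  1.7641 27.9785 36.009   0.3222]
err0 [ 0.028  -0.0021  0.0008] [-0.      0.0003 -0.0056]
F tool [ 2.4368 -1.433  -0.7122] T tool [ 0.0144  0.3209 -0.4694] op 0.013796273115088652
```

servo_tool:
  linear:
    - [0.008,-0.002,0.001]
    - [0.009,0,0]
    - [0.007,0,0]
  twist:
    - [0,0,-0.005]
    - [0,0,0]
    - [0,0,0]

```text
time_s: 11.2
tool_pos: [0.4606, 0.2057, 0.1848]
ee_rot: [0.749, 0.431, 0.409, -0.293]
wrist_force: [-0.0, -1.1, -3.2]
opening: 0.0144
```

```bash
python3 st.py
```

```text
t 11.2 j [ 0.5118  0.0456  2.0568 -0.5232  0.6876  1.9784] cam [ 0.1906 -0.2179  2.9481 36.0088  0.0492]
err0 [ 0.0029 -0.     -0.0003] [-0.      0.0003 -0.0008]
F tool [ 2.8305 -1.8451  0.0586] T tool [ 0.0397  0.3269 -0.5113] op 0.014429942834187158
```

servo_tool:
  linear:
    - [0.003,0,0]
    - [0.002,0,0]
  twist:
    - [0,0,0]
    - [0,0,0]

```text
time_s: 11.45
tool_pos: [0.4632, 0.2056, 0.1819]
ee_rot: [0.749, 0.432, 0.409, -0.293]
wrist_force: [-23.5, 2.5, 29.0]
opening: 0.0144
```

```bash
python3 st.py
```

```text
t 11.45 j [ 0.5079  0.0517  2.0596 -0.5279  0.6767  1.9835] cam [ 0.9654  0.1364 -0.9016 35.8926  0.1342]
err0 [-0.0009 -0.0009 -0.0005] [-0.      0.0002 -0.0023]
F tool [-36.8922  -5.6487  -2.1619] T tool [ 0.0218  0.752  -1.7871] op 0.01444240674476256
```

servo_tool:
  linear:
    - [-0.0006,0,-0.0002]
    - [0,0,-0.0002]
    - [0,0,-0.0002]
    - [0,0,-0.0002]
    - [0,0,-0.0002]
  twist:
    - [-0.08,0,0]
    - [-0.1,0,0]
    - [-0.1,0,0]
    - [-0.1,0,0]
    - [-0.1,0,0]

```text
time_s: 12.08
tool_pos: [0.4609, 0.2062, 0.1816]
ee_rot: [0.831, 0.237, 0.469, -0.185]
wrist_force: [-0.0, 0.2, -2.7]
opening: 0.0142
```

```bash
python3 st.py
```

```text
t 12.075 j [ 0.5112  0.0501  2.0609 -0.5261  0.6799  1.4938] cam [-0.4145 -0.4468  0.0632 64.0313  0.0564]
err0 [0.0001 0.0006 0.0002] [ 0.     -0.0007 -0.0007]
F tool [ 2.2947 -0.4313 -1.358 ] T tool [ 0.1656  0.5069 -0.3327] op 0.014229073379613112
```

servo_tool:
  linear:
    - [0.0002,0.0003,-0.0001]
    - [0,0,-0.0002]
    - [0,0,-0.0002]
    - [0,0,-0.0002]
  twist:
    - [-0.1,0,0]
    - [-0.1,0,0]
    - [-0.1,0,0]
    - [-0.1,0,0]

```text
time_s: 12.58
tool_pos: [0.4602, 0.2065, 0.1812]
ee_rot: [0.861, 0.062, 0.497, -0.086]
wrist_force: [-0.2, 0.2, -3.0]
opening: 0.0141
```

```bash
python3 st.py
```

```text
t 12.575 j [ 0.5127  0.0503  2.0615 -0.5264  0.6802  1.0855] cam [-0.3373 -0.4063  0.0603 87.5215  0.0759]
err0 [0.0001 0.0004 0.0003] [ 0.     -0.001  -0.0008]
F tool [ 2.5176  0.0403 -1.7302] T tool [ 0.2189  0.618  -0.0988] op 0.014124463430465061
```

servo_tool:
  linear:
    - [0.0002,0.0003,0.0001]
    - [0,0,-0.0001]
    - [0,0,-0.0001]
  twist:
    - [-0.05,0,0]
    - [-0.05,0,0]
    - [-0.05,0,0]

```text
time_s: 12.95
tool_pos: [0.46, 0.2066, 0.1811]
ee_rot: [0.864, -0.004, 0.502, -0.048]
wrist_force: [0.4, 0.3, -4.5]
opening: 0.0144
```

```bash
python3 st.py
```

```text
t 12.95 j [ 0.5131  0.0504  2.0615 -0.5262  0.6807  0.9328] cam [-0.257  -0.3722  0.0908 96.2892  0.0888]
err0 [0.0001 0.0003 0.0003] [ 0.     -0.0013 -0.0008]
F tool [ 4.0816  0.5346 -1.9559] T tool [ 0.1594  0.6133 -0.0245] op 0.014377994271263487
```

servo_tool:
  linear:
    - [0.0002,0.0002,0.0001]
    - [0,0,-0.0001]
  twist:
    - [-0.05,0,0]
    - [-0.04,0,0]

```text
time_s: 13.2
tool_pos: [0.4599, 0.2066, 0.181]
ee_rot: [0.862, -0.043, 0.504, -0.025]
wrist_force: [0.5, -0.6, -2.1]
opening: 0.0139
```

```bash
python3 st.py
```

```text
t 13.2 j [ 0.5132  0.0505  2.0614 -0.5257  0.6811  0.8419] cam [ -0.2503  -0.3226   0.0856 101.4847   0.1127]
err0 [0.0001 0.0003 0.0003] [ 0.     -0.0018 -0.0009]
F tool [ 2.1544 -0.4054 -0.6459] T tool [ 0.4787  0.555  -0.0017] op 0.013885550894565004
```

servo_tool:
  linear:
    - [0.0001,0.0002,0.0001]
    - [0,0,0]
  twist:
    - [-0.012,0,0]
    - [0,0,0]

```text
time_s: 13.45
tool_pos: [0.4599, 0.2067, 0.181]
ee_rot: [0.862, -0.047, 0.504, -0.023]
wrist_force: [-0.6, -0.5, -3.4]
opening: 0.0143
```

```bash
python3 st.py
```

```text
t 13.45 j [ 0.5132  0.0507  2.061  -0.5253  0.6816  0.832 ] cam [ -0.2008  -0.2774   0.0667 102.029    0.1298]
err0 [0.0001 0.0002 0.0003] [ 0.     -0.0021 -0.0007]
F tool [ 2.6513 -0.1484 -2.1906] T tool [ 0.4064  0.5375 -0.0065] op 0.014260322304189567
```

servo_tool:
  linear:
    - [0.0001,0.0001,0.0001]
    - [0,0,0]
  twist:
    - [-0.03,0,0]
    - [0,0,0]

```text
time_s: 13.7
tool_pos: [0.4599, 0.2067, 0.181]
ee_rot: [0.861, -0.06, 0.505, -0.015]
wrist_force: [-0.7, 0.2, -1.4]
opening: 0.0141
```

```bash
python3 st.py
python3 - <<'E'
from bench import *
import numpy as np
capture('top');a=[]
from h import RT
for i in range(4):
    capture('top'); s=read_state(); a.append(RT(s['ee_rot']).inv().apply(s['wrist_torque'])[0])
print(a)
E
```

```text
t 13.7 j [ 0.5131  0.0508  2.0608 -0.5246  0.6821  0.8017] cam [ -0.1864  -0.2719   0.0591 103.7181   0.1566]
err0 [0.0001 0.0002 0.0002] [ 0.     -0.0026 -0.0008]
F tool [ 0.8349  0.3596 -1.2554] T tool [ 0.5595  0.6036 -0.0295] op 0.014095411351370166
[np.float64(0.6027204360517976), np.float64(0.5818612728384851), np.float64(0.6193688858144261), np.float64(0.6140433151173182)]
```

servo_tool:
  linear:
    - [0,0,0.0001]
    - [0,0,0.0001]
    - [0,0,0]
  twist:
    - [0.05,0,0]
    - [0.06,0,0]
    - [0,0,0]

```text
time_s: 14.32
tool_pos: [0.4603, 0.2068, 0.181]
ee_rot: [0.863, -0.014, 0.503, -0.042]
wrist_force: [-0.6, -0.4, -2.4]
opening: 0.0139
```

```bash
python3 st.py
```

```text
t 14.325 j [ 0.5135  0.0514  2.0608 -0.5269  0.6811  0.9103] cam [-0.018  -0.0906 -0.154  97.6363  0.0839]
err0 [-0.0002  0.0001  0.    ] [ 0.     -0.0014 -0.0003]
F tool [ 1.8169 -0.2712 -1.6668] T tool [-0.0023  0.5735 -0.0044] op 0.013947902391145978
```

servo_tool:
  linear:
    - [-0.008,0,0]
    - [-0.015,0,0]
    - [-0.025,0,0]
    - [-0.035,0,0]
    - [-0.035,0,0]
    - [-0.035,0,0]
    - [0,0,0]
  twist:
    - [0,0,0]
    - [0,0,0]
    - [0,0,0]
    - [0,0,0]
    - [0,0,0]
    - [0,0,0]
    - [0,0,0]

```text
time_s: 15.2
tool_pos: [0.3829, 0.2218, 0.3207]
ee_rot: [0.864, -0.017, 0.501, -0.037]
wrist_force: [1.4, 0.3, -3.5]
opening: 0.0142
```

```bash
python3 st.py
python3 - <<'E'
from kin import *
np.set_printoptions(precision=4,suppress=True)
C={q:capture(q) for q in ['wrist','side','top']}; s=read_state(); pickle.dump((C,s),open('c5.pkl','wb'))
save(C['wrist'],'w5.png',s=1.5); save(C['side'],'s5.png',(180,180,310,310),5)
R=RT(s['ee_rot']).as_matrix(); X,Y,Z=R.T; tip=s['tool_pos']+X*.0895-Y*YO
c=C['wrist']; P=cloud(c); px=c['pixels'].astype(int)
q=(P-floor)@np.stack([up,lf,n],1)
m=(abs(q[...,2]+.002)<.01)&(px.min(-1)>110)&(px.max(-1)-px.min(-1)<40)&(np.hypot(q[...,0],q[...,1])<.065); A=q[m]
print('disc',m.sum(),np.median(A[:,2]),cv2.minEnclosingCircle((A[:,:2]*1000).astype(np.float32)))
c=C['side']; P=cloud(c); q=(P-tip)@np.stack([-X,Y,Z],1)
m=(np.hypot(q[...,1],q[...,2])<.05)&(c['depth']>0)
for a in np.arange(-.012,.115,.012):
    k=m&(q[...,0]>=a)&(q[...,0]<a+.012)
    if k.sum()>2: print(' %.3f n%d'%(a,k.sum()),'y',np.percentile(q[k][:,1],[2,50,98])*1000,'z',np.percentile(q[k][:,2],[2,50,98])*1000)
E
```

```text
t 15.2 j [ 0.6761 -0.1462  1.8696 -0.4345  1.0897  0.8459] cam [  1.5615   1.2122 160.268   98.1592   0.3482]
err0 [ 0.1603 -0.0019 -0.0021] [-0.      0.0025 -0.0055]
F tool [ 3.7136  0.6146 -0.5764] T tool [0.0098 0.5058 0.1484] op 0.014150429916500493
disc 1616 -0.0016117224419651159 ((14.503519058227539, 9.565643310546875), 39.6697998046875)
 0.000 n15 y [ 3.5547  7.9976 10.532 ] z [-5.8381  2.6379 10.2145]
 0.012 n66 y [-5.4825 10.4114 12.2958] z [-7.7824  4.1123 11.3367]
 0.024 n58 y [-4.2576 10.494  12.7291] z [-7.8757  3.92   11.4451]
 0.036 n62 y [-3.6309 10.1133 12.6585] z [-8.697   3.4923 10.5454]
 0.048 n62 y [-4.2853 11.1685 13.6239] z [-7.4869  3.4799 10.4379]
 0.060 n10 y [ 9.3844 11.9228 26.1412] z [-10.9948   6.6826  16.6696]
 0.072 n259 y [-17.3619  14.3595  28.7887] z [-20.5244   8.8188  25.6651]
 0.084 n26 y [ 3.8823  9.3565 14.2423] z [ 1.0934  6.6138 14.1114]
 0.096 n71 y [-0.508  12.445  48.0036] z [-18.1501  10.4946  20.6836]
 0.108 n260 y [-21.6786  14.2048  47.801 ] z [-17.6209   1.9489  22.0159]
```

View pics/w5.png

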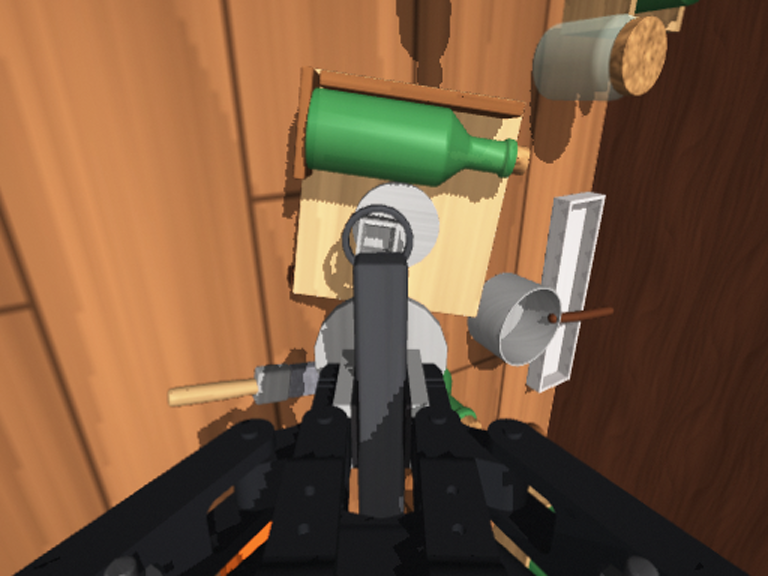

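View pics/s5.png

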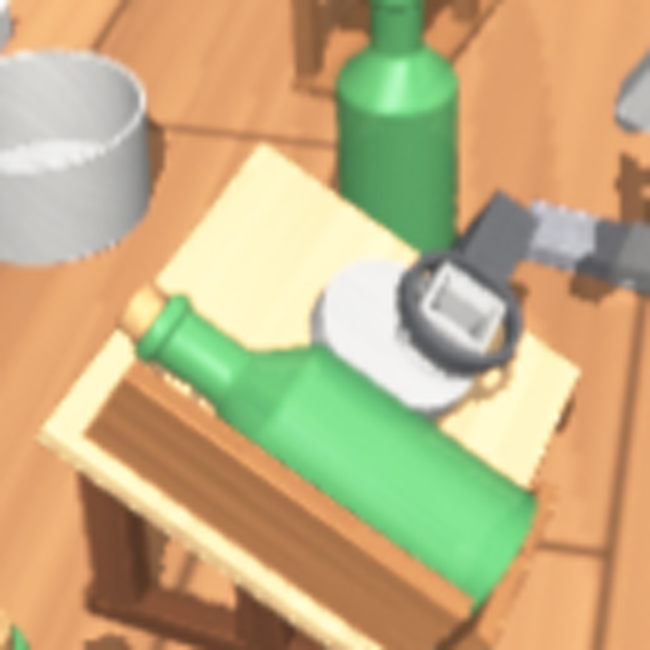

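Run:
```python
from kin import *
np.set_printoptions(precision=4,suppress=True)
C,s=pickle.load(open('c5.pkl','rb'))
for nm in ['top','side']:
    c=C[nm];P=cloud(c)
    m=(abs(P[...,2]-.1145)<.004)&(abs(P[...,0]-.59)<.1)&(P[...,1]<-.1)&(P[...,1]>-.37)
    q=P[m]; r=cv2.minAreaRect((q[:,:2]*1000).astype(np.float32)); print(nm,m.sum(),r)
    # hole: pixels within 16mm..: those near (.604,-.183) not board
    d=np.hypot(P[...,0]-.604,P[...,1]+.183)
    im=c['pixels']; u=proj(c,[.6038,-.1834,.115]); print(u)
    # rays on plane z=.115 
    x0,y0=int(u[0])-15,int(u[1])-15; H=[]
    for v in range(y0,y0+31):
        for w in range(x0,x0+31):
            X=onplane(c,(w,v),.115)
            if np.hypot(X[0]-.604,X[1]+.183)<.03 and c['depth'][v,w]>0 and P[v,w,2]<.104: H.append(X[:2])
    H=np.array(H)*1000; print(len(H),cv2.minEnclosingCircle(H.astype(np.float32)),H.mean(0))
a=np.radians(-94.4)
R=mk([0,0,-1],[np.cos(a),np.sin(a),0]); p=np.array([.604,-.183,.335])+R.as_matrix()[:,1]*YO
plan(s['tool_pos'],RT(s['ee_rot']),p,R,11)
c=C['wrist'];P=cloud(c);Rm=RT(s['ee_rot']).as_matrix();q=(P-s['tool_pos'])@Rm
m=(q[...,0]>-.03)&(q[...,0]<0)&(abs(q[...,2])<.0075)&(abs(q[...,1])<.07)&(c['depth']>0); print('bar y',q[m][:,1].min(),q[m][:,1].max(),q[m][:,0].min(),q[m][:,0].max())
C4,s4=pickle.load(open('c4.pkl','rb'));c=C4['wrist'];P=cloud(c);Rm=RT(s4['ee_rot']).as_matrix();q=(P-s4['tool_pos'])@Rm
m=(q[...,0]>-.03)&(q[...,0]<0)&(abs(q[...,2])<.0075)&(abs(q[...,1])<.07)&(c['depth']>0); print('bar y before',q[m][:,1].min(),q[m][:,1].max(),q[m][:,0].min(),q[m][:,0].max())
```

```text
top 1625 ((591.1573486328125, -237.10086059570312), (224.39697265625, 85.85829162597656), 77.23495483398438)
[321.8254 178.2927]
158 ((602.9373168945312, -183.8348388671875), 20.47523307800293) [ 602.6672 -183.3696]
side 634 ((592.0186157226562, -228.97373962402344), (217.4335479736328, 85.60662078857422), 77.60092163085938)
[256.7227 161.292 ]
36 ((600.0772705078125, -169.3109893798828), 16.102874755859375) [ 600.757  -169.4964]
linear [[0.012, -0.036, 0.019], [0.012, -0.032, 0.024], [0.012, -0.028, 0.029], [0.011, -0.023, 0.033], [0.01, -0.018, 0.037], [0.009, -0.012, 0.039], [0.008, -0.006, 0.041], [0.006, 0.0, 0.041], [0.005, 0.006, 0.041], [0.003, 0.012, 0.04], [0.0, 0.018, 0.038]]
twist [[0.143, 0.041, -0.032], [0.143, 0.041, -0.032], [0.143, 0.041, -0.032], [0.143, 0.041, -0.032], [0.143, 0.041, -0.032], [0.143, 0.041, -0.032], [0.143, 0.041, -0.032], [0.143, 0.041, -0.032], [0.143, 0.041, -0.032], [0.143, 0.041, -0.032], [0.143, 0.041, -0.032]]
bar y -0.04186400211543328 0.05072470563770183 -0.02998695416763916 -0.007384456046478965
bar y before -0.045437998497999475 0.047276171637212865 -0.02996087667451964 -0.007472871563908627
```

servo_tool:
  linear:
    - [0.008,-0.024,0.013]
    - [0.012,-0.034,0.022]
    - [0.012,-0.03,0.027]
    - [0.011,-0.025,0.032]
    - [0.01,-0.02,0.036]
    - [0.009,-0.014,0.039]
    - [0.008,-0.008,0.041]
    - [0.006,-0.001,0.041]
    - [0.005,0.005,0.041]
    - [0.003,0.011,0.04]
    - [0.001,0.017,0.038]
    - [0,0,0]
  twist:
    - [0.143,0.041,-0.032]
    - [0.143,0.041,-0.032]
    - [0.143,0.041,-0.032]
    - [0.143,0.041,-0.032]
    - [0.143,0.041,-0.032]
    - [0.143,0.041,-0.032]
    - [0.143,0.041,-0.032]
    - [0.143,0.041,-0.032]
    - [0.143,0.041,-0.032]
    - [0.143,0.041,-0.032]
    - [0.143,0.041,-0.032]
    - [0,0,0]

```text
time_s: 16.85
tool_pos: [0.5798, -0.2086, 0.2994]
ee_rot: [-0.455, -0.523, -0.478, 0.539]
wrist_force: [-0.5, 0.8, -3.6]
opening: 0.0139
```

```bash
cat > hang.py <<'E'
from kin import *
import sys
np.set_printoptions(precision=4,suppress=True)
def hang(z,yo=-.0007):
    s=read_state(); a=np.radians(-94.4); R=mk([0,0,-1],[np.cos(a),np.sin(a),0]); p=np.array([.603,-.1835,z])+R.as_matrix()[:,1]*yo
    R0=RT(s['ee_rot']); print(s['time_s'],s['tool_pos'],'lin',R0.inv().apply(p-s['tool_pos']),'tw',(R0.inv()*R).as_rotvec(),s['wrist_force'],s['opening'])
E
python3 -c "
from hang import *
hang(.335)"
```

```text
16.85 [ 0.5798 -0.2086  0.2994] lin [-0.0363  0.0177 -0.028 ] tw [-0.0518 -0.0046  0.0398] [-0.4507  0.7868 -3.6282] 0.013932905497935105
```

servo_tool:
  linear:
    - [-0.005,0.012,-0.018]
    - [0,0.007,-0.01]
    - [0,0,0]
  twist:
    - [-0.03,-0.003,0.025]
    - [-0.02,-0.002,0.015]
    - [0,0,0]

```text
time_s: 17.23
tool_pos: [0.6025, -0.1804, 0.301]
ee_rot: [-0.481, -0.518, -0.482, 0.518]
wrist_force: [-0.3, 0.0, -3.3]
opening: 0.0142
```

Run:
```python
from hang import *
hang(.225)
C={q:capture(q) for q in ['wrist','side','top']}; s=read_state(); pickle.dump((C,s),open('c6.pkl','wb'))
R=RT(s['ee_rot']).as_matrix(); X,Y,Z=R.T; tip=s['tool_pos']+X*.0895
save(C['side'],'s6.png',(220,90,320,190),6);save(C['wrist'],'w6.png',s=1.5)
for nm in ['side','top']:
  c=C[nm]; P=cloud(c); q=(P-tip)@np.stack([-X,Y,Z],1)
  m=(np.hypot(q[...,1],q[...,2])<.05)&(c['depth']>0)
  for a in np.arange(-.012,.115,.012):
    k=m&(q[...,0]>=a)&(q[...,0]<a+.012)
    if k.sum()>2: print(nm,' %.3f n%d'%(a,k.sum()),'y',np.percentile(q[k][:,1],[2,50,98])*1000,'z',np.percentile(q[k][:,2],[2,50,98])*1000)
c=C['wrist'];P=cloud(c);q=(P-s['tool_pos'])@R
m=(q[...,0]>-.03)&(q[...,0]<0)&(abs(q[...,2])<.0075)&(abs(q[...,1])<.07)&(c['depth']>0); print('bar y',q[m][:,1].min(),q[m][:,1].max())
```

```text
17.225 [ 0.6025 -0.1804  0.301 ] lin [0.076  0.0002 0.0032] tw [ 0.0034 -0.0011  0.0019] [-0.3444  0.029  -3.3162] 0.01424982393232072
side  0.000 n20 y [-12.8756  -3.3541   6.2253] z [-14.4002 -10.2109  -2.0662]
side  0.012 n30 y [-13.3456  -6.2166   6.08  ] z [-13.5003 -11.1902  -1.4431]
side  0.024 n30 y [-12.7952  -5.3073   5.9932] z [-13.9114 -10.7103   3.2165]
side  0.036 n31 y [-13.1265  -6.2535   5.7549] z [-14.3692 -10.4079   1.7227]
side  0.048 n31 y [-13.1164  -3.7598   5.5247] z [-13.9861 -10.6302   2.5331]
side  0.060 n27 y [-26.4051  -7.5422  18.139 ] z [-28.4539 -19.3996  -8.9889]
side  0.072 n98 y [-27.909   -5.9162  20.9149] z [-27.3048  -8.5496  17.7955]
side  0.084 n23 y [-11.2665  -4.178    9.9621] z [-19.6399 -14.5184  -2.4521]
side  0.096 n114 y [-46.8065  -4.3056  45.306 ] z [-23.1182  -9.3729  -4.8926]
side  0.108 n123 y [-46.6857  -7.525   45.6139] z [-23.7222  -8.6227   7.1765]
top  0.072 n4 y [-23.9405 -20.1559 -18.5958] z [15.7533 16.0135 18.5345]
top  0.096 n6 y [-47.2128 -41.2545 -35.6248] z [-7.7662 -7.2605 -6.9847]
top  0.108 n88 y [-49.6827 -35.8774 -19.018 ] z [-6.8118  0.2874  7.5909]
bar y -0.043991573237250045 0.04879832405142322
```

View pics/s6.png

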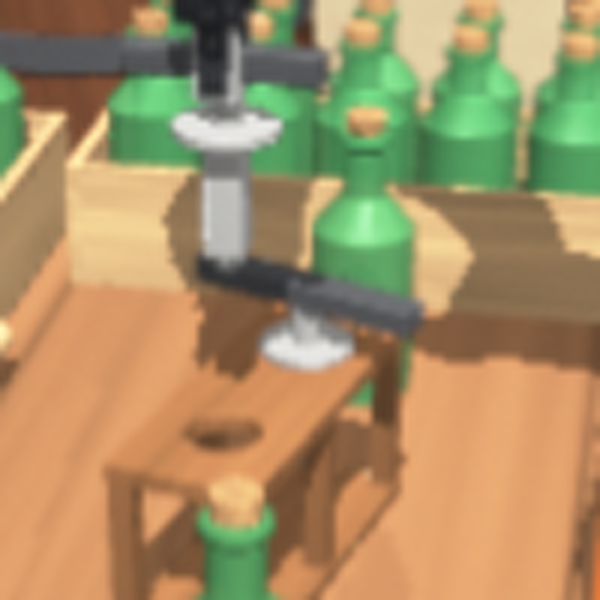

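View pics/w6.png

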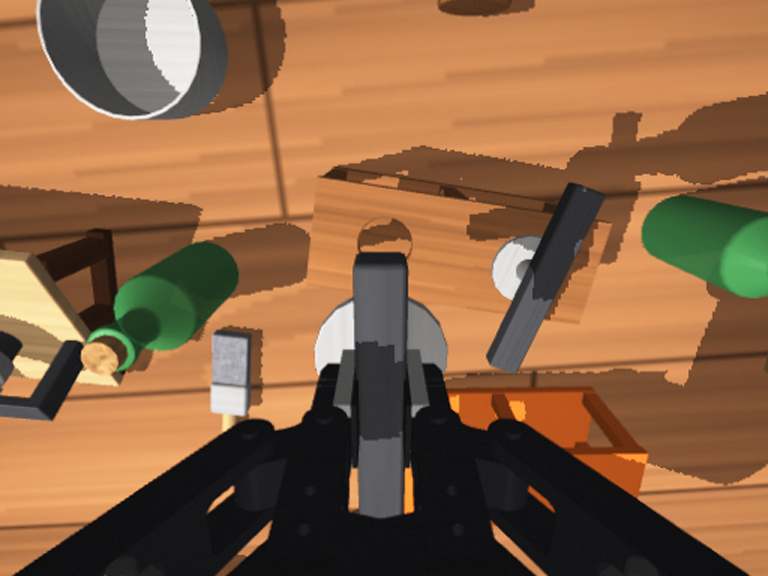

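Run:
```python
from hang import *
C,s=pickle.load(open('c6.pkl','rb'))
R=RT(s['ee_rot']).as_matrix(); X,Y,Z=R.T
for h in (.02,.04,.06): print(proj(C['side'],s['tool_pos']+X*(.0895-h)-Y*.001))
c=C['side'];im=c['pixels'].astype(int)
for v in (118,122,126,130): print(v,[tuple(im[v,u]) for u in range(251,265)])
print('hole wrist',onplane(C['wrist'],(384/1.5,238/1.5),.115))
save(C['wrist'],'w6c.png',(200,110,320,190),6)
```

```text
[257.1818 127.1396]
[257.124  120.8597]
[257.0651 114.4642]
118 [(np.int64(208), np.int64(192), np.int64(131)), (np.int64(164), np.int64(166), np.int64(112)), (np.int64(124), np.int64(130), np.int64(96)), (np.int64(116), np.int64(116), np.int64(111)), (np.int64(112), np.int64(111), np.int64(111)), (np.int64(113), np.int64(112), np.int64(111)), (np.int64(114), np.int64(113), np.int64(111)), (np.int64(114), np.int64(114), np.int64(112)), (np.int64(119), np.int64(118), np.int64(116)), (np.int64(125), np.int64(125), np.int64(123)), (np.int64(119), np.int64(130), np.int64(114)), (np.int64(107), np.int64(150), np.int64(98)), (np.int64(101), np.int64(155), np.int64(96)), (np.int64(100), np.int64(156), np.int64(97))]
122 [(np.int64(137), np.int64(111), np.int64(80)), (np.int64(139), np.int64(113), np.int64(84)), (np.int64(156), np.int64(140), np.int64(123)), (np.int64(199), np.int64(196), np.int64(193)), (np.int64(192), np.int64(190), np.int64(187)), (np.int64(191), np.int64(190), np.int64(187)), (np.int64(192), np.int64(190), np.int64(187)), (np.int64(194), np.int64(192), np.int64(189)), (n
[... 929 characters left out ...]
86))]
130 [(np.int64(146), np.int64(118), np.int64(85)), (np.int64(146), np.int64(119), np.int64(87)), (np.int64(156), np.int64(136), np.int64(113)), (np.int64(183), np.int64(177), np.int64(168)), (np.int64(188), np.int64(186), np.int64(182)), (np.int64(188), np.int64(186), np.int64(184)), (np.int64(188), np.int64(188), np.int64(184)), (np.int64(189), np.int64(189), np.int64(185)), (np.int64(186), np.int64(186), np.int64(183)), (np.int64(163), np.int64(162), np.int64(159)), (np.int64(142), np.int64(134), np.int64(126)), (np.int64(146), np.int64(124), np.int64(97)), (np.int64(149), np.int64(122), np.int64(88)), (np.int64(149), np.int64(121), np.int64(87))]
hole wrist [ 0.6086 -0.1824  0.115 ]
```

View pics/w6c.png

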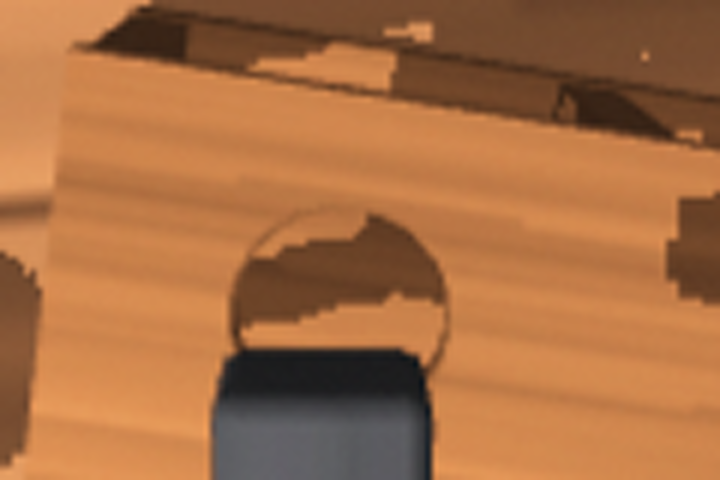

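servo_tool:
  linear:
    - [0.02,0.001,0.003]
    - [0.03,0,0]
    - [0.02,0,0]
    - [0,0,0]
  twist:
    - [0.003,0,0.002]
    - [0,0,0]
    - [0,0,0]
    - [0,0,0]

```text
time_s: 17.88
tool_pos: [0.6025, -0.1848, 0.2325]
ee_rot: [0.482, 0.519, 0.479, -0.519]
wrist_force: [-0.2, -0.3, -3.2]
opening: 0.0142
```

```bash
python3 -c "
from hang import *
hang(.1375)"
```

```text
17.875 [ 0.6025 -0.1848  0.2325] lin [ 0.095  -0.0008 -0.0016] tw [-0.0002  0.003  -0.0044] [-0.1637 -0.3234 -3.2333] 0.014242094786944251
```

servo_tool:
  linear:
    - [0.004,0.002,-0.002]
    - [0.012,0,0]
    - [0.015,0,0]
    - [0.015,0,0]
  twist:
    - [0,0.003,-0.004]
    - [0,0,0]
    - [0,0,0]
    - [0,0,0]

```text
time_s: 18.38
tool_pos: [0.607, -0.1837, 0.188]
ee_rot: [0.483, 0.52, 0.478, -0.518]
wrist_force: [0.1, 0.5, -2.7]
opening: 0.0142
```

```bash
python3 -c "
from hang import *
hang(.1375)"
```

```text
18.375 [ 0.607  -0.1837  0.188 ] lin [ 0.0504 -0.0051 -0.    ] tw [ 0.0001  0.0026 -0.0075] [ 0.0983  0.5423 -2.7458] 0.014183169031330932
```

servo_tool:
  linear:
    - [0.012,-0.0025,0]
    - [0.015,0,0]
    - [0.013,0,0]
    - [0.006,0,0]
    - [0,0,0]
  twist:
    - [0,0.003,-0.007]
    - [0,0,0]
    - [0,0,0]
    - [0,0,0]
    - [0,0,0]

```text
time_s: 19.0
tool_pos: [0.6031, -0.1831, 0.1361]
ee_rot: [-0.479, -0.518, -0.482, 0.519]
wrist_force: [-0.3, -0.7, -2.2]
opening: 0.0141
```

```bash
python3 -c "
from hang import *
hang(.1345)"
```

```text
19.0 [ 0.6031 -0.1831  0.1361] lin [ 0.0016 -0.0007  0.0004] tw [-0.0001 -0.002   0.0044] [-0.2655 -0.6556 -2.2384] 0.01414579105701657
```

servo_tool:
  linear:
    - [0.0015,0,0]
    - [0.0005,0,0]
  twist:
    - [0,-0.002,0.004]
    - [0,0,0]

```text
time_s: 19.25
tool_pos: [0.6038, -0.1834, 0.1349]
ee_rot: [0.481, 0.519, 0.48, -0.519]
wrist_force: [1.1, 1.0, -2.8]
opening: 0.014
```

```bash
python3 -c "
from hang import *
hang(.1345)"
```

```text
19.25 [ 0.6038 -0.1834  0.1349] lin [ 0.0004 -0.0015  0.0002] tw [ 0.      0.0008 -0.0018] [ 1.0694  0.9877 -2.7931] 0.014010759406710736
```

servo_tool:
  linear:
    - [0.001,0,0]
    - [0.0005,0,0]
  twist:
    - [0,0,0]
    - [0,0,0]

```text
time_s: 19.5
tool_pos: [0.6041, -0.1835, 0.1345]
ee_rot: [0.482, 0.519, 0.479, -0.518]
wrist_force: [-1.0, 0.2, -1.7]
opening: 0.0142
```

servo_tool:
  linear:
    - [0,0,0]
    - [0,0,0]
    - [0,0,0]
    - [0,0,0]
  twist:
    - [0,0,0]
    - [0,0,0]
    - [0,0,0]
    - [0,0,0]
  claw: 0.05

```text
time_s: 20.0
tool_pos: [0.6056, -0.1841, 0.1363]
ee_rot: [0.483, 0.52, 0.478, -0.518]
wrist_force: [0.1, 0.5, -0.2]
opening: 0.0498
```

servo_tool:
  linear:
    - [-0.01,0,0]
    - [-0.03,0,0]
    - [-0.04,0,0]
    - [-0.04,0,0]
    - [-0.03,0,0]
    - [0,0,0]
  twist:
    - [0,0,0]
    - [0,0,0]
    - [0,0,0]
    - [0,0,0]
    - [0,0,0]
    - [0,0,0]

```text
time_s: 20.75
tool_pos: [0.6047, -0.1838, 0.2941]
ee_rot: [0.484, 0.52, 0.477, -0.517]
wrist_force: [0.0, 0.6, 0.0]
opening: 0.0495
```

Run:
```python
from hang import *
C={q:capture(q) for q in ['wrist','side','top']}; s=read_state(); pickle.dump((C,s),open('c7.pkl','wb'))
save(C['wrist'],'w7.png',s=1.5); save(C['side'],'s7.png',(180,100,350,310),3.5); save(C['top'],'t7.png',(120,130,400,260),2.8)
print(s['time_s'],s['tool_pos'],s['wrist_force'])
for nm in ('top','wrist'):
    P=cloud(C[nm])
    for lo,hi in [(-.245,-.12),(-.35,-.245)]:
        m=(P[...,2]>.148)&(P[...,2]<.168)&(P[...,0]>.5)&(P[...,0]<.68)&(P[...,1]>lo)&(P[...,1]<hi)
        q=P[m]; 
        if len(q)>20: print(nm,len(q),np.percentile(q[:,2],[2,50,98]),cv2.minAreaRect((q[:,:2]*1000).astype(np.float32)))
```

```text
20.9 [ 0.6029 -0.183   0.2895] [ 0.2719  0.8497 -1.0677]
top 349 [0.151  0.1579 0.1624] ((573.484375, -289.4111022949219), (23.435773849487305, 129.59326171875), 65.75552368164062)
wrist 1508 [0.1575 0.1596 0.1611] ((602.7810668945312, -182.02980041503906), (15.249799728393555, 98.92467498779297), 85.89813232421875)
wrist 3309 [0.149  0.1594 0.1609] ((577.3893432617188, -290.5845642089844), (23.52838706970215, 139.86386108398438), 66.55719757080078)
```

View pics/w7.png

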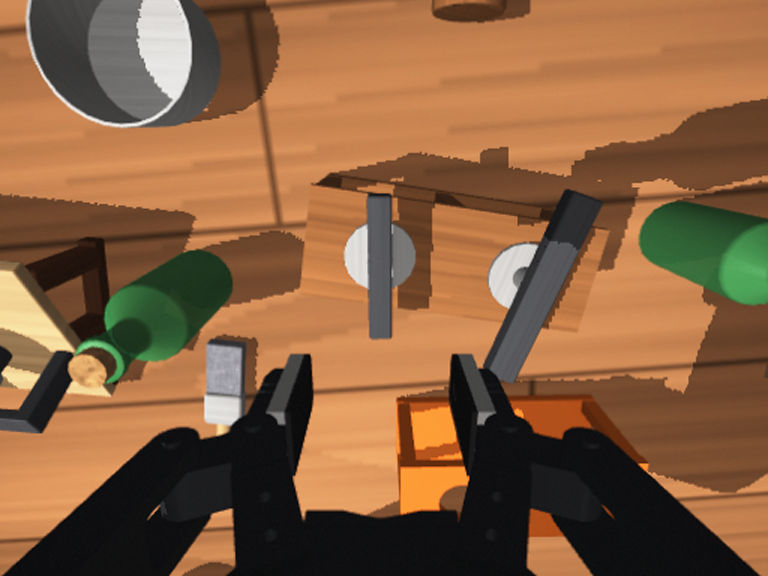

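View pics/s7.png

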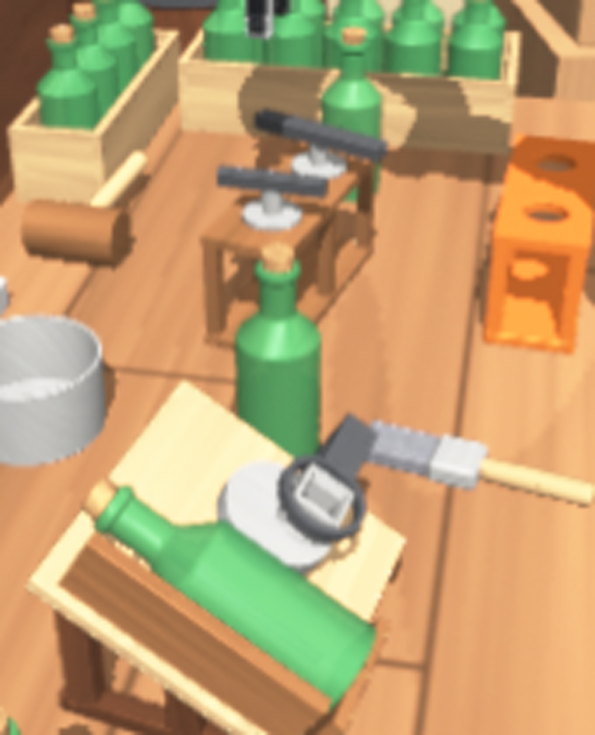

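View pics/t7.png

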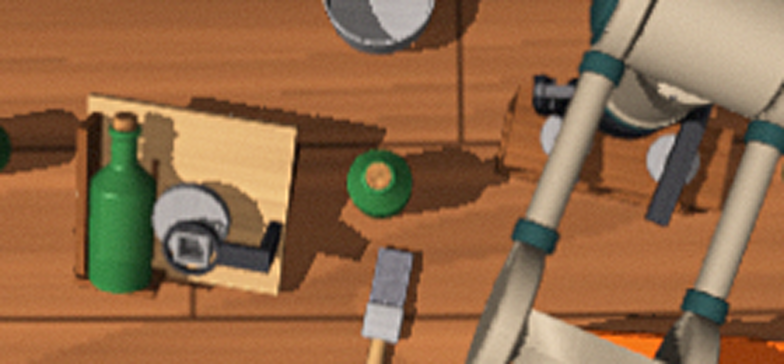

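Run:
```python
from hang import *
for f in ['c0','c5','c7']:
    d=pickle.load(open(f+'.pkl','rb')); C=d if isinstance(d,dict) else d[0]
    for nm in ('side','top'):
        c=C[nm];P=cloud(c);px=c['pixels'].astype(int);q=(P-floor)@np.stack([up,lf,n],1)
        m=(abs(q[...,2]+.002)<.01)&(px.min(-1)>110)&(px.max(-1)-px.min(-1)<40)&(np.hypot(q[...,0],q[...,1])<.065);A=q[m]
        b=(px[...,1]-px[...,0]>40)&(np.hypot(q[...,0],q[...,1]-.08)<.2)&(q[...,1]>.03)&(q[...,1]<.13)&(q[...,2]>-.04)
        print(f,nm,np.round(cv2.minEnclosingCircle((A[:,:2]*1000).astype(np.float32))[0],1),'bottle',b.sum(),q[b].mean(0)*1000,np.percentile(q[b][:,1],2)*1000)
```

```text
c0 side [15.7 -9.4] bottle 1707 [ 9.8477 95.0368 13.42  ] 69.41180522428982
c0 top [16.5 -8.5] bottle 831 [13.504  82.201  15.1349] 58.838365134422865
c5 side [15.   9.7] bottle 1759 [ 9.27   93.5003 24.9736] 37.63698745045393
c5 top [16.7 10. ] bottle 839 [13.1789 82.2245 14.7238] 58.41692015837391
c7 side [14.5  8.3] bottle 1704 [ 9.3237 95.1294 13.4146] 69.94824677126665
c7 top [17.6 10.9] bottle 822 [13.2602 82.3509 15.1577] 59.04444874988511
```

```bash
python3 -c "
from bench import *
print(finish_job(), read_state()['time_s'])"
```

```text
the job is handed in; nothing more can be done
the job is handed in; nothing more can be done
```

The bottle is clamped and the smaller key is back in the stand. I handed the job in at about 21 s of the 72 s allowed; no verdict was reported.

- **Key choice:** I took the smaller key from the brown stand. Its bar measured 100 × 16 mm against about 140 × 24 mm for the bigger one. The orange stand was left alone.
- **Insertion:** The key went in along the cam's axis until its tip rested on the socket floor, where the force along the key reached about 39 N.
- **Clamping:** I turned the key about 68° anticlockwise, including its play in the socket. The friction torque of about 0.15–0.2 N m rose to about 0.6 N m once the lobe met the bottle. That is about 0.4 N m after contact, at the top of the range you gave.
- **Release:** I backed the key off within its play until the torque was zero, then drew it out.
- **Return:** The key slid about 3 mm along its bar in the grip, so I corrected for that before hanging it.

**Last checks:**
- The smaller key hangs upright and level at hole_left, with its bar top at 160 mm. The fingers are open about 0.13 m above it, touching nothing.
- The bigger key moved less than 1 mm.
- The cam stayed turned at about 30°, from about −30° at the start, with its lobe on the bottle.
- The bottle stayed within about 1 mm of where it lay.
- **Disagreement:** the side camera's depth put the key about 4 mm from where the other views did at the stand. I went by the wrist and top cameras there.

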